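# Close the water filter with the tommy bar

## Task

Close the water filter: take the steel bar from its rest and, moving it from hole to hole of the brass ring nut on the lid, turn the nut clockwise until you feel it bite on the seal, then tighten it about an eighth of a turn beyond that point and no further. Turn the nut only with the bar, never with the fingers, do not force it, leave the other things on the worktop alone, and lay the bar back in its rest when you are done.

Things in the scene. Friction and masses are not known exactly. Their poses are not given: they have to be found in the camera images.
- filter: Countertop water-filter housing, fixed: steel can 132 mm wide with a domed lid, top of lid 151 mm up. Origin: centre of underside, z up; its front is -x. Two vertical 18 mm pipes rise to 271 mm at 95 mm from the axis, left and right, each 108 degrees round from the front: the bar and gripper can swing only in front, to about 60 degrees either side.
- ring_nut (a joint): Angle of the ring nut on its stud, rad, right-hand thread: grows as it turns clockwise seen from above (tightening), 8 mm lower per turn. Starts between 0 and 0.3. Runs lightly (0.05 N m) and stays where left, until it bites on the seal somewhere between 1.65 and 3.45 (not to be seen, differs each time); from there it drags at about 0.5 N m, so the push on the bar rises clearly.
- nut_middle (a point): Centre of the brass ring nut on the filter's vertical axis, at the height of its holes. Nut 76 mm wide, 28 mm high; six radial blind holes 12 mm wide and 21 mm deep (inner end 17 mm from the axis), evenly round the rim at half height. The stud ends 30 mm above this point at the start.
- nut_hole (a point): Mouth of one of the six holes (the one under a red paint dot on the nut's top), on the rim 38 mm from the nut's axis; turns with the nut, the other holes lie 60 degrees apart.
- bar: Steel tommy bar, loose, about 140 g: round 10 mm rod with a black grip 60 long, 15 wide, 18 mm high, and a black ball behind. Origin: middle of the grip; +x along the rod to the working tip, 105 mm away. Starts lying level in its rest. In a hole it has about 1 mm of play each way, so the nut lags the bar by up to 0.15 rad.
- bar_tip (a point): Rounded working tip of the bar, 105 mm from the middle of its grip.
- bar_rest: Rest for the bar, fixed: dark wooden foot 130 x 52 x 7 mm (origin: centre of underside) with two steel V forks, 48 mm either side of its middle along x, open at the top, their prongs ending 60 mm up. The bar lies along x with its grip between the forks (tip to +x at the start).
- rest_top (a point): Point over the middle of the rest, 44 mm up, where the middle of the bar's grip lies when the bar is in the forks.
- mug: Green and white mug, 78 x 116 x 101 mm, loose bystander; origin at the centre of its underside.
- glass: Drinking glass, 80 x 80 x 88 mm, loose bystander; origin at the centre of its underside.
- timer: Red and white kitchen timer, 63 x 63 x 46 mm, loose bystander; origin at the centre of its underside.
- tin: Flat food tin, 86 x 86 x 40 mm, loose bystander; origin at the centre of its underside.

How it is judged:
By the outcome, as a careful person would: the job done as asked, in the order asked, and still so for the second after the job is handed in, with the robot touching nothing.
It also fails if it takes over 72 s, if anything falls off the work surface, if the arm or the gripper's body presses on something with over 40 N, if the wrist force passes 120 N, or if a joint passes its speed limit or range.

## Robot

A 7-joint arm with a two-finger parallel gripper is mounted at the origin on a cart in front of the work surface, level with it; the furniture and walls round the work are solid. World frame = base frame: x ahead of the robot, y to its left, z up, the work surface at z = 0. Lengths are in m, angles in rad, forces in N, time in s.
With the tool pointing down it reaches from about 0.425 to 0.925 m from the base axis. Payload 6.8 kg.
Tool frame: the origin (TCP) lies midway between the tips of the shut fingers; the grasp point (between the pads) lies 19 mm behind it; z points along the fingers, y is the line along which they close (so a half turn about z gives the same grasp; the last joint's range is limited). The gripper opens to 85 mm and grips with 20 to 120 N. Pads are 22 mm wide; open, the fingers measure 114 mm over their backs; the gripper's body (76 mm by 85 mm) begins 54 mm behind the grasp point. The pads swing forward as they close: fully open they stand 13 mm farther back than shut.
Start: joints at [-1.372, 0.477, 0.022, 1.555, -0.011, 1.109, -0.083], TCP at [0.204, 0.644, 0.198] pointing down, gripper open.
Joint ranges: [-2.96, 2.96], [-0.34, 2.1], [-1.41, 1.46], [0.24, 2.44], [-1.37, 4.51], [0.17, 1.92], [-2.96, 2.96]. Speed limits (rad/s): [2.39, 2.39, 3.14, 3.14, 3.14, 3.14, 3.14].

## Interface

Orientations are given as a rotation vector (axis times angle).
In Python, from bench import r gives the robot as it stands. The module is installed in compiled form; this text tells all that it offers.
- The arm moves only by the tool apply_moves, never from a script. Its argument "rows" is a list of rows, each a list of 6 numbers: the shift along the tool's x, y, z scaled (see below), then the turn, a rotation vector about the tool's x, y, z scaled (see below). A call has 1 to 5 rows; each row is the pose to reach, as a shift and turn from the pose commanded when the call began, along the tool's axes at that moment; what a row does not reach only later rows make up. The controller multiplies each number of a shift by 0.25 m and each number of a turn by 90 degrees. A row lasts 1/8 s, in which the tool goes at most 62.5 mm and 10.7 degrees, less where a joint would pass 70% of its speed; a pose out of reach is approached as far as the arm can. A call with a number of a shift or a turn outside -1 to 1 is refused whole. A call with a gripper value outside its range is refused whole. "claw" is the opening, from 0 (shut) to 1 (fully open), set as the call begins (left out, the last holds). The fingers move at their own pace and stop on an object; "newtons" is the grip in N (left out, the last holds). Time passes only in rows, so rows that repeat a pose let the fingers close. It gives the time, the measured TCP pose, the force, the opening and the grip force at its end, in the units of the state.
- r.get_obs(): the state, without advancing time (a new reading comes with each control period).
- r.grab_frame(name): name is "side" or "top"; returns a dict with "pixels" (384x512x3 uint8, red, green, blue), "intrinsics" (3x3 intrinsics, pixels), "dist" ([k1, k2, p1, p2, k3] as OpenCV has them; the pictures are not rectified), "eye" and "attitude" of the camera in the world. Camera axes: x right, y up, looking along -z (the intrinsics and any distortion apply to the point x, -y, -z); pixel columns grow to the right and rows downward; lengths in m; the calibration is good to about 2 mm. A picture is of the moment at which its call begins. There is no depth.
- r.hand_in(): hands the job in; it is judged then, once.
Trained networks look in a picture, given as the dict that the camera call returned (one of the last four; its "shot" number tells which), for a name from the list of things; names that differ only in an ending like _2 or _b are one class to them, and where a whole thing is asked for, a point or a joint stands for the part that bears it (a point fixed in the world has none). Each returns a list of dicts, best first, with "conf" (0 to 1); they miss things now and then, are a little off and sometimes report something else, mostly with a low value. They report only what shows in the picture. A call takes as long as a camera call.
- r.search_frame(picture, thing): "rect" ([left, top, width, height] in pixels, round what is visible of it).
- r.outline_of(picture, thing): "pixels" (384x512 bool, what is visible of it) and "rect" ([left, top, width, height] in pixels, round what is visible of it).
- r.landmark_of(picture, thing): "point" ([column, row] in pixels: a listed point, or the origin of a listed thing).
The state is a dict: "clock": time; "joints": joint angles; "qvel": joint speeds; "tau": joint torques, N m; "tcp_pos": TCP position; "orientation": TCP orientation; "contact_force": force on the tool from outside, world axes, zero at the start; "moment": the same for the moment, N m; "grip_width": finger opening in m; "gripper_force": force on a finger pad.
Only numpy, scipy, OpenCV 4.12 (cv2) and the standard library are available. Lean on these libraries where they do the work, as an engineer would, in place of code of your own. Each camera call takes 0.05 s, during which the arm holds its last target. There are 200 camera calls.

## Working session

There is one attempt and no reset: what is moved stays moved. The work goes in short steps, Python scripts to look and compute and a tool call to move; the robot and the scene stay as the last step left them, time stands still between calls to the robot, and variables do not carry over. Pictures are saved under pics/ and viewed, at most 10 in all, crops included, and the job is handed in when it is done.

Besides the shell and the picture viewer there is one more tool, called after "Request:" in YAML: its name, and indented under it one key for each argument. apply_moves: Moves the arm, as the interface text tells. Its arguments: {"type":"object","properties":{"rows":{"type":"array","items":{"type":"array","items":{"type":"number"}}},"claw":{"type":"number"},"newtons":{"type":"number"}},"required":["rows"]}

```bash
mkdir -p pics; ls; cat > h.py <<'E'
import numpy as np, cv2
from scipy.spatial.transform import Rotation as R
from scipy.optimize import least_squares
from bench import r
def cam(f):
    A=np.array(f["attitude"],float); 
    Rm=A if A.shape==(3,3) else (R.from_rotvec(A).as_matrix() if A.size==3 else R.from_quat(A).as_matrix())
    return np.array(f["eye"],float),Rm,np.array(f["intrinsics"],float),np.array(f["dist"],float)
def ray(f,px):
    e,Rm,K,d=cam(f)
    u=cv2.undistortPoints(np.array([[px]],float),K,d)[0,0]
    v=Rm@np.array([u[0],-u[1],-1.0]); return e,v/np.linalg.norm(v)
def proj(f,P):
    e,Rm,K,d=cam(f); c=(np.atleast_2d(P)-e)@Rm; c=c*[1,-1,-1]
    return cv2.projectPoints(c.reshape(-1,1,3),np.zeros(3),np.zeros(3),K,d)[0][:,0]
def tri(obs):
    A=0;b=0
    for f,px in obs:
        e,v=ray(f,px);M=np.eye(3)-np.outer(v,v);A=A+M;b=b+M@e
    p=np.linalg.solve(A,b)
    return p,[np.linalg.norm(proj(f,p)[0]-px) for f,px in obs]
def onz(f,px,z):
    e,v=ray(f,px);return e+v*(z-e[2])/v[2]
E
python3 - <<'E'
from h import *
F={n:r.grab_frame(n) for n in("side","top")}
for n in F:
    cv2.imwrite(f"pics/{n}0.png",F[n]["pixels"][...,::-1]); print(n,F[n]["eye"],np.array(F[n]["attitude"]).shape, F[n]["attitude"],F[n]["intrinsics"][0],F[n]["dist"])
L={}
for t in "filter nut_middle nut_hole bar bar_tip bar_rest rest_top mug glass timer tin".split():
    for n in F:
        o=r.landmark_of(F[n],t)[:1]
        if o: L[t,n]=o[0]; print(t,n,np.round(o[0]["point"],1),round(o[0]["conf"],2))
    if (t,"side") in L and (t,"top") in L: print("   ",tri([(F[n],L[t,n]["point"]) for n in F]))
s=r.get_obs();print({k:np.round(v,3) for k,v in s.items()})
E
```

```text
pics
side [ 0.41005402 -0.8064765   0.58576625] (3,) [ 1.04414777 -0.11709467 -0.15623313] [396.01110352   0.         257.59479837] [-0.03058484  0.          0.          0.          0.        ]
top [ 0.44221783 -0.04952133  1.1865397 ] (3,) [ 0.10267849 -0.0760163  -1.55987542] [461.2710093    0.         260.22245931] [-0.1155509  0.         0.         0.         0.       ]
filter side [257.7 249.5] 0.84
filter top [278.5 195.5] 0.81
    (array([ 5.62805190e-01, -7.57424998e-02, -1.64839447e-05]), [np.float64(1.0194326249815433), np.float64(0.9358534985124548)])
nut_middle side [257.1 182.9] 0.69
nut_middle top [338.4 145. ] 0.68
    (array([ 0.58783626, -0.18778989,  0.25263357]), [np.float64(30.612606205239725), np.float64(27.37147337317638)])
nut_hole side [336.2 286.7] 0.62
nut_hole top [286.8 168.9] 0.76
    (array([ 0.7005031 , -0.11712944, -0.10272402]), [np.float64(20.749910867933185), np.float64(17.82160105722179)])
bar side [209.6 175.1] 0.48
bar top [153.8 226.8] 0.69
    (array([0.47643588, 0.23541863, 0.04494712]), [np.float64(1.002828454376537), np.float64(1.17993236178
[... 1092 characters left out ...]
07.2 212.1] 0.84
tin top [223.7 141. ] 0.86
    (array([ 0.71711051,  0.06729983, -0.00225271]), [np.float64(3.1015443632576263), np.float64(3.2187494839746646)])
{'clock': np.float64(1.2), 'joints': array([-1.372,  0.477,  0.022,  1.555, -0.012,  1.109, -0.083]), 'qvel': array([ 0.   ,  0.001, -0.001,  0.002, -0.001, -0.001, -0.   ]), 'tau': array([-1.0000e-03, -5.9632e+01,  1.6060e+00, -2.8155e+01,  1.3000e-02,
        2.0000e-03,  0.0000e+00]), 'tcp_pos': array([0.204, 0.643, 0.198]), 'orientation': array([-0.48 , -3.105,  0.   ]), 'contact_force': array([-0.087,  0.053,  0.055]), 'moment': array([ 0.021, -0.009, -0.013]), 'gripper_force': np.float64(0.0), 'grip_width': np.float64(0.085)}
```

View pictures.

View pics/side0.png

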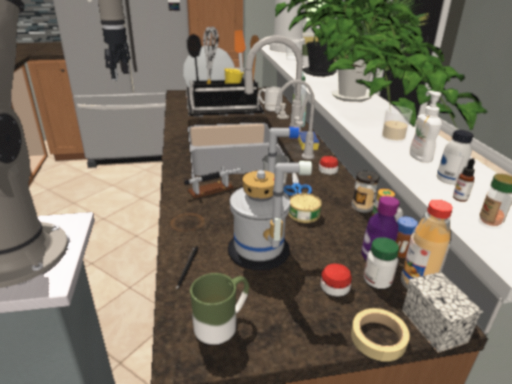

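View pics/top0.png

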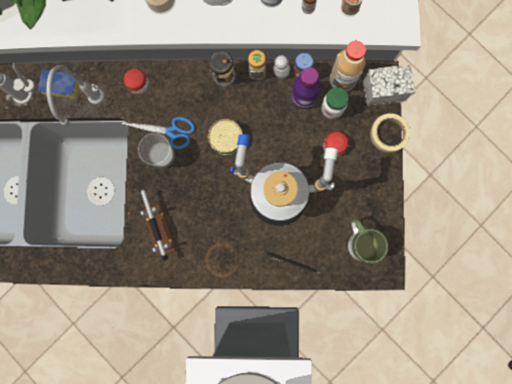

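```bash
python3 - <<'E'
import cv2,numpy as np
t=cv2.imread("pics/top0.png");s=cv2.imread("pics/side0.png")
a=cv2.resize(t[130:230,225:345],None,fx=5,fy=5,interpolation=3)[:, :600]
b=cv2.resize(s[130:270,180:330],None,fx=4,fy=4,interpolation=3)
c=cv2.resize(t[180:265,125:190],None,fx=6,fy=6,interpolation=3)
cv2.imwrite("pics/c1.png",np.hstack([a[:, :],]));cv2.imwrite("pics/c2.png",b)
E
```

```text
(no output)
```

View pics/c1.png

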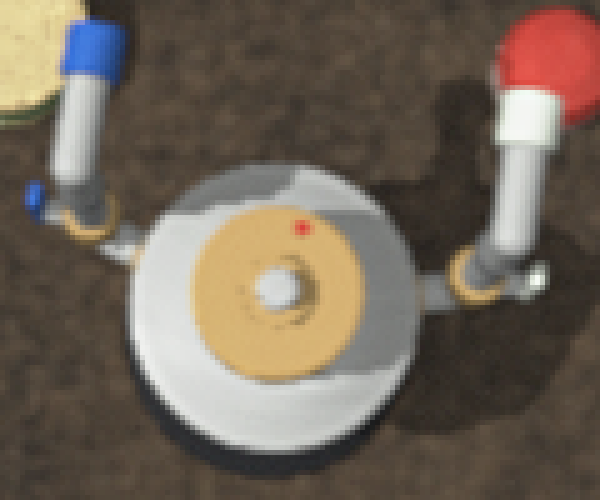

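View pics/c2.png

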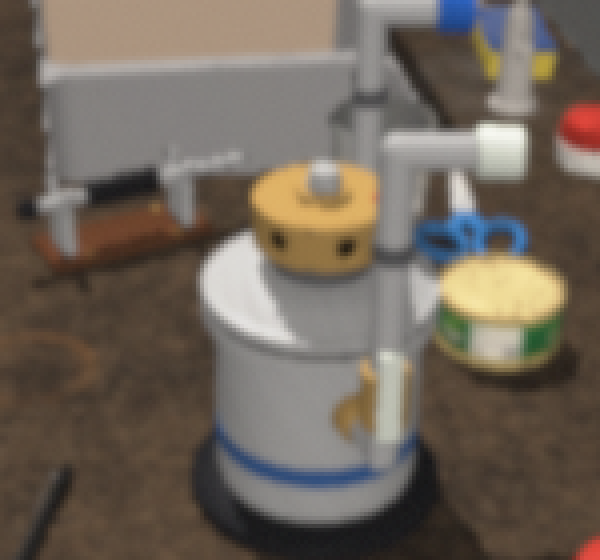

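```bash
python3 - <<'E'
from h import *
F={n:r.grab_frame(n) for n in("side","top")}
import pickle; M={}
for t in ("ring_nut","bar","bar_rest","filter"):
    for n in F:
        o=r.outline_of(F[n],t)
        if o: M[t,n]=o[0]["pixels"]; print(t,n,o[0]["rect"],round(o[0]["conf"],2),o[0]["pixels"].sum())
pickle.dump((F,M),open("d0.pkl","wb"))
side,top=F["side"],F["top"]
# edge fit of the nut: brass mask
a=np.linspace(0,2*np.pi,72)
def hull(f,p,h=.014,rad=.038):
    P=np.array([[p[0]+rad*np.cos(t),p[1]+rad*np.sin(t),p[2]+z] for z in(-h,h) for t in a])
    return cv2.convexHull(proj(f,P).astype(np.float32))[:,0]
def cont(m):
    c=max(cv2.findContours(m.astype(np.uint8),0,1)[0],key=cv2.contourArea)
    return cv2.convexHull(c)[:,0].astype(float)
def sup(pts,dirs): return (pts@dirs.T).max(0)
D=lambda degs: np.array([[np.cos(np.radians(d)),np.sin(np.radians(d))] for d in degs])
dt=D(range(0,360,20)); ds=D([60,80,90,100,120,140,160,180,200,220])
def res(p):
    ct,cs=cont(M["ring_nut","top"]),cont(M["ring_nut","side"])
    r1=sup(hull(top,p),dt)-sup(ct,dt)-p[3]; r2=sup(hull(side,p),ds)-sup(cs,ds)-p[3]
    return np.r_[r1,r2]
o=least_squares(res,[.56,-.076,.17,0.4],loss="soft_l1");print("nut",o.x,np.round(res(o.x),1))
# holes & dot
p=o.x[:3]
def hres(q):
    x,y,z,th,rho=q
    h=lambda k:[x+.038*np.cos(th+k*np.pi/3),y+.038*np.sin(th+k*np.pi/3),z]
    H=proj(side,[h(k) for k in range(6)])
    d=proj(top,[[x+rho*np.cos(th),y+rho*np.sin(th),z+.014]])[0]-[285.6-.4,175.6-.4]
    e=[min(H-np.array(t),key=np.linalg.norm) for t in([249.1,189.6],[266.1,191.1])]
    return np.r_[d,e[0],e[1],(np.array(q[:3])-p)/.003*1., (rho-.03)/.005]
for t0 in np.radians([-30,-15,-45]):
    q=least_squares(hres,[*p,t0,.03]);print(q.x,np.degrees(q.x[3]),np.round(q.fun,2))
# pipes: rings
print("bar mask centroid",*[ (n,np.argwhere(M["bar",n]).mean(0)[::-1]) for n in F if("bar",n) in M])
for n in ["top"]:
    m=M["bar",n]; pts=np.argwhere(m)[:,::-1].astype(np.float32); vx,vy,cx,cy=cv2.fitLine(pts,2,0,.01,.01).ravel()
    A=onz(top,[cx-20*vx,cy-20*vy],.044);B=onz(top,[cx+20*vx,cy+20*vy],.044);d=A-B; print("bar yaw",np.degrees(np.arctan2(d[1],d[0])),A,B)
    t=(pts-[cx,cy])@[vx,vy]; E=[onz(top,[cx+k*vx,cy+k*vy],.044) for k in(t.min(),t.max())];print(E)
E
```

```text
ring_nut side [242.9, 174.2, 29.2, 25.9] 0.85 689
ring_nut top [263.0, 172.8, 33.8, 33.1] 0.88 912
bar side [182.9, 168.3, 62.2, 19.5] 0.71 276
bar top [142.0, 192.0, 27.0, 64.4] 0.9 324
bar_rest side [189.5, 166.6, 43.6, 32.0] 0.71 511
bar_rest top [141.5, 204.9, 37.5, 52.9] 0.57 820
filter side [230.0, 130.0, 83.3, 139.9] 0.76 5785
filter top [229.9, 134.1, 107.1, 91.9] 0.87 3823
nut [ 0.56170689 -0.07550065  0.1796017   0.4276528 ] [ 0.4  0.  -0.2 -0.2 -0.1 -0.1 -0.2 -0.1 -0.3 -0.2  0.1  0.4  0.3 -0.3
 -0.4 -0.3 -0.  -0.1  0.6 -0.1  0.1 -0.4 -0.1  0.3  0.5  0.2 -0.   0.3]
[ 0.56173922 -0.07555054  0.17954086 -0.3568873   0.02984299] -20.44813593291554 [-0.03 -0.03 -0.54 -0.2   0.51  0.2   0.01 -0.02 -0.02 -0.03]
[ 0.56173922 -0.07555054  0.17954086 -0.35688724  0.02984299] -20.448132341685575 [-0.03 -0.03 -0.54 -0.2   0.51  0.2   0.01 -0.02 -0.02 -0.03]
[ 0.56173922 -0.07555054  0.17954086 -0.35688733  0.02984299] -20.44813751542044 [-0.03 -0.03 -0.54 -0.2   0.51  0.2   0.01 -0.02 -0.02 -0.03]
bar mask centroid ('side', array([210.96014493, 175.62681159])) ('top', array([154.50617284, 227.80555556]))
bar yaw 19.455080379309834 [0.52450519 0.25052413 0.044     ] [0.42975044 0.2170533  0.044     ]
[array([0.56910736, 0.26646197, 0.044     ]), array([0.40020481, 0.20672629, 0.044     ])]
```

```bash
cat >> h.py <<'E'
def tool(h,sgn): # tool down, y axis at heading h+sgn*90 (deg)
    t=np.radians(h+sgn*90); y=np.array([np.cos(t),np.sin(t),0]); z=np.array([0,0,-1.]); return np.c_[np.cross(y,z),y,z]
def plan(p,h,sgn,p0=None,R0=None):
    s=r.get_obs(); p0=np.array(s["tcp_pos"]) if p0 is None else p0; R0=R.from_rotvec(s["orientation"]).as_matrix() if R0 is None else R0
    d=R0.T@(np.array(p)-p0)/.25; w=R.from_matrix(R0.T@tool(h,sgn)).as_rotvec()/(np.pi/2)
    return np.round(np.r_[d,w],4)
def hold(p,h,back=.019): return np.array(p)-[0,0,back]
E
python3 - <<'E'
from h import *; import pickle
F,M=pickle.load(open("d0.pkl","rb")); top,side=F["top"],F["side"]; c=np.array([.5617,-.0755])
for z in(.05,.08,.1,.12):
    a=onz(top,[242.6,173.2],z)[:2]-c;b=onz(top,[319.6,184.6],z)[:2]-c
    A,B=[np.degrees(np.arctan2(*v[::-1])) for v in(a,b)]
    print(z,np.hypot(*a),np.hypot(*b),A,B,(A+108)%360,(B-108)%360)
print(onz(top,[153.9,227.1],.044),onz(top,[153.8,226.8],.044),onz(top,[136.7,193.6],.044))
for s in(1,-1):print(s,plan([.474,.234,.13],20,s))
R0=R.from_rotvec(r.get_obs()["orientation"]).as_matrix();print(R0)
E
```

```text
0.05 0.10499438058696516 0.10473889094389136 59.372571104483065 -75.4172473690727 167.37257110448306 176.5827526309273
0.08 0.10125264033074957 0.1005577434223161 61.106219640181095 -77.0582029193687 169.1062196401811 174.94179708063132
0.1 0.09881287996623779 0.09781938599321632 62.33419393038568 -78.22947953338549 170.33419393038568 173.77052046661453
0.12 0.09642079268631785 0.09512425072098489 63.62371472549091 -79.46766954746958 171.6237147254909 172.5323304525304
[0.47865689 0.23524331 0.044     ] [0.47940175 0.23552126 0.044     ] [0.56241501 0.2822962  0.044     ]
1 [-1.5249 -1.2352  0.2703  0.     -0.     -0.4175]
-1 [-1.5249 -1.2352  0.2703 -0.     -0.      1.5825]
[[-9.53311107e-01  3.01989955e-01 -2.03132256e-05]
 [ 3.01989954e-01  9.53311107e-01  2.94796156e-05]
 [ 2.82673714e-05  2.19688550e-05 -9.99999999e-01]]
```

Request:
apply_moves:
  rows:
    - [-0.2,-0.16,0.03,0,0,0]
    - [-0.4,-0.32,0.05,0,0,0]
    - [-0.6,-0.48,0.08,0,0,0]
    - [-0.76,-0.62,0.1,0,0,0]
    - [-0.76,-0.62,0.1,0,0,0]
  claw: 0.6

```text
clock: 2.33
tcp_pos: [0.3417, 0.4331, 0.1724]
orientation: [0.493, 3.101, -0.004]
contact_force: [-0.1, 0.9, 0.2]
grip_width: 0.0512
gripper_force: 0.0
```

Request:
apply_moves:
  rows:
    - [-0.2,-0.16,0.03,0,0,-0.1]
    - [-0.4,-0.32,0.05,0,0,-0.2]
    - [-0.6,-0.48,0.1,0,0,-0.3]
    - [-0.765,-0.615,0.17,0,0,-0.4175]
    - [-0.765,-0.615,0.17,0,0,-0.4175]

```text
clock: 2.95
tcp_pos: [0.4757, 0.23, 0.1292]
orientation: [0.538, -3.094, 0.003]
contact_force: [0.0, 0.7, -0.4]
grip_width: 0.051
gripper_force: 0.0
```

```bash
python3 - <<'E'
from h import *
s=r.get_obs();print({k:np.round(v,3) for k,v in s.items()})
f=r.grab_frame("top");g=r.grab_frame("side")
for t in("bar","bar_tip","rest_top"):
    for x in(f,g):
        o=r.landmark_of(x,t)[:1]; print(t,[(np.round(i["point"],1),round(i["conf"],2),onz(x,i["point"],.044)) for i in o])
print(plan([.476,.2345,.028],20,1))
cv2.imwrite("pics/t1.png",cv2.resize(f["pixels"][170:290,100:220,::-1],None,fx=4,fy=4,interpolation=3))
E
```

```text
{'clock': np.float64(2.95), 'joints': array([-0.625,  0.318,  0.067,  1.975, -0.026,  0.85 ,  1.371]), 'qvel': array([ 0.021,  0.006, -0.07 , -0.013, -0.021, -0.014,  0.083]), 'tau': array([  1.597, -44.61 ,   2.769, -23.372,   0.26 ,  -0.109,   1.012]), 'tcp_pos': array([0.476, 0.23 , 0.129]), 'orientation': array([ 5.380e-01, -3.094e+00,  3.000e-03]), 'contact_force': array([ 0.009,  0.665, -0.412]), 'moment': array([-0.006, -0.05 ,  0.052]), 'gripper_force': np.float64(0.0), 'grip_width': np.float64(0.051)}
bar [(array([153.3, 228.7]), 0.63, array([0.47464589, 0.23663871, 0.044     ]))]
bar [(array([207.7, 176. ]), 0.72, array([0.46764135, 0.23235227, 0.044     ]))]
bar_tip [(array([137. , 191.1]), 0.81, array([0.56876967, 0.28177964, 0.044     ]))]
bar_tip [(array([241.4, 171.9]), 0.56, array([0.5695459 , 0.24451753, 0.044     ]))]
rest_top [(array([153.9, 229.2]), 0.84, array([0.47342087, 0.23507594, 0.044     ]))]
rest_top [(array([209.6, 176.6]), 0.69, array([0.47284092, 0.22776897, 0.044     ]))]
[-7.400e-03 -8.300e-03  4.097e-01  4.000e-04  4.000e-04  1.400e-03]
```

View pics/t1.png

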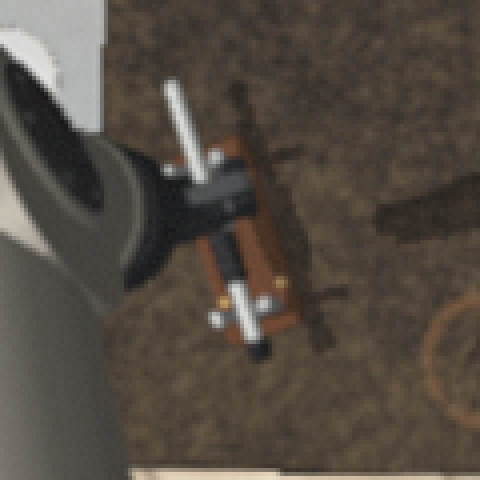

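Request:
apply_moves:
  rows:
    - [0.008,0.012,0.12,0,0,0.005]
    - [0.008,0.012,0.24,0,0,0.005]
    - [0.008,0.012,0.36,0,0,0.005]
    - [0.008,0.012,0.413,0,0,0.005]
    - [0.008,0.012,0.413,0,0,0.005]

```text
clock: 3.98
tcp_pos: [0.4706, 0.2364, 0.0265]
orientation: [0.534, -3.095, 0.001]
contact_force: [-0.3, -0.1, -0.1]
grip_width: 0.0511
gripper_force: 0.0
```

```bash
python3 - <<'E'
from h import *
print(plan([.472,.2325,.026],19.5,1))
E
```

```text
[-0.     -0.0164  0.0019 -0.0001 -0.0008  0.0009]
```

Request:
apply_moves:
  rows:
    - [0,-0.012,0.002,0,0,0]
    - [0,-0.012,0.002,0,0,0]
    - [0,-0.012,0.002,0,0,0]
    - [0,-0.012,0.002,0,0,0]
    - [0,-0.012,0.002,0,0,0]
  claw: 0
  newtons: 20

```text
clock: 4.6
tcp_pos: [0.4722, 0.2334, 0.0265]
orientation: [-0.533, 3.096, 0.0]
contact_force: [-0.6, 0.1, 0.2]
grip_width: 0.0001
gripper_force: 0.0
```

```bash
python3 - <<'E'
from h import *
s=r.get_obs();print({k:np.round(v,4) for k,v in s.items() if k not in("tau","qvel")})
E
```

```text
{'clock': np.float64(4.6), 'joints': array([-0.6184,  0.4713,  0.0508,  2.0467, -0.0396,  0.6242,  1.371 ]), 'tcp_pos': array([0.4722, 0.2334, 0.0265]), 'orientation': array([-5.3330e-01,  3.0958e+00,  2.0000e-04]), 'contact_force': array([-0.6363,  0.1315,  0.241 ]), 'moment': array([ 0.0232,  0.0206, -0.0379]), 'gripper_force': np.float64(0.0), 'grip_width': np.float64(0.0001)}
```

```bash
python3 - <<'E'
from h import *
f=r.grab_frame("top");g=r.grab_frame("side")
a=cv2.resize(f["pixels"][170:290,100:220,::-1],(400,400),interpolation=3)
b=cv2.resize(g["pixels"][130:210,160:260,::-1],(400,320),interpolation=3)
cv2.imwrite("pics/t2.png",np.hstack([a,np.vstack([b,np.zeros((80,400,3),np.uint8)])]))
for x in(f,g):
  for t in("bar","bar_tip"): print(t,[(np.round(i["point"],1),round(i["conf"],2)) for i in r.landmark_of(x,t)[:1]])
  print(proj(x,r.get_obs()["tcp_pos"]))
E
```

```text
bar [(array([155. , 229.6]), 0.77)]
bar_tip [(array([139.9, 190.9]), 0.68)]
[[156.26178173 229.9398238 ]]
bar [(array([209.6, 175. ]), 0.57)]
bar_tip [(array([242.6, 169.1]), 0.62)]
[[209.42541785 181.04699809]]
```

View pics/t2.png

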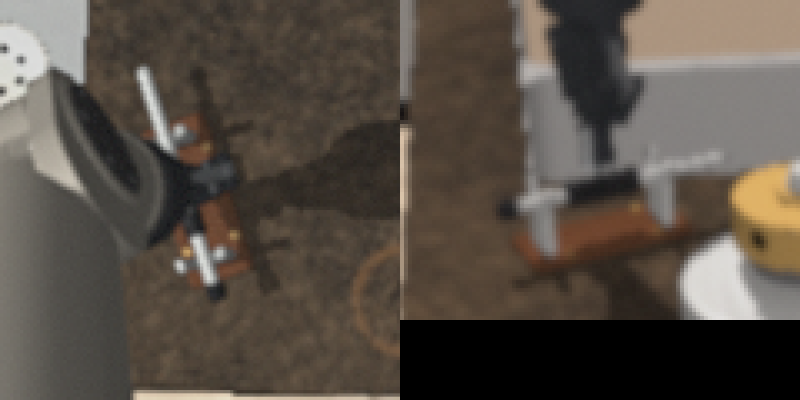

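```bash
python3 - <<'E'
from h import *
f=r.grab_frame("top");g=r.grab_frame("side")
a=f["pixels"][200:260,130:190,::-1].copy()
b=g["pixels"][130:200,180:250,::-1].copy()
a=cv2.resize(a,(400,400),interpolation=cv2.INTER_CUBIC);b=cv2.resize(b,(400,400),interpolation=cv2.INTER_CUBIC)
a=cv2.convertScaleAbs(a,alpha=2,beta=10);b=cv2.convertScaleAbs(b,alpha=1.8,beta=10)
cv2.imwrite("pics/t3.png",np.hstack([a,b]))
s=r.get_obs();print(s["grip_width"],s["tcp_pos"])
p=np.array(s["tcp_pos"])
for z in(0,.019,.037,.073):print(z,proj(f,p+[0,0,z])[0],proj(g,p+[0,0,z])[0])
E
```

```text
0.0001176649926953055 [0.47216113 0.23334004 0.02633534]
0 [156.26000809 229.9222893 ] [209.44491621 181.03111475]
0.019 [154.43811817 229.69914606] [209.19799482 175.34119639]
0.037 [152.65681138 229.48077623] [208.96093559 169.86538382]
0.073 [148.92232351 229.02233165] [208.47747021 158.6575024 ]
```

View pics/t3.png

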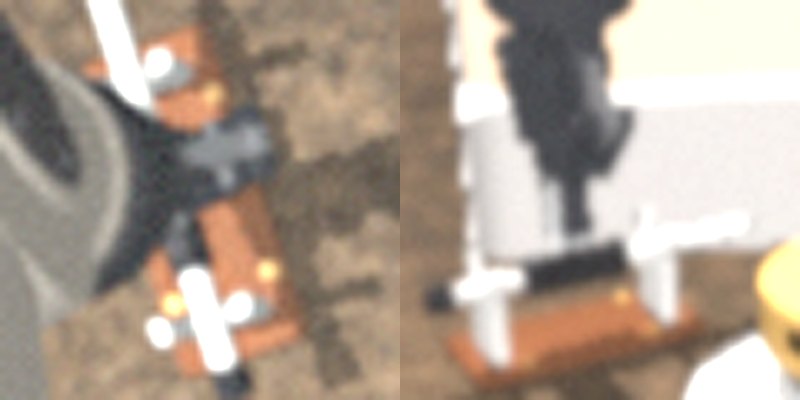

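```bash
python3 - <<'E'
from h import *
g=r.grab_frame("side")
print("cols 200..219");x=g["pixels"].astype(int).sum(2)//3
for v in range(156,190):print(v,*[f"{i:3d}" for i in x[v,200:220]])
E
```

```text
cols 200..219
156 126 121 107  78  48  37  36  38  38  34  36  33  32  32  36  38  40  49  77 108
157 128 127 114  83  53  39  36  36  36  35  35  34  32  34  33  34  40  61  94 117
158 129 128 116  91  66  48  39  36  37  36  35  32  35  36  37  38  47  76 106 124
159 130 128 121 105  85  62  44  40  37  35  34  34  40  40  42  44  62  94 116 127
160 129 129 126 115  96  70  53  44  39  34  34  37  45  58  63  67  82 109 123 129
161 129 128 127 118  96  78  70  59  45  37  35  39  58  85  95  98 106 118 127 129
162 128 129 128 119 100  90  92  77  54  41  36  41  69 102 116 119 123 126 128 128
163 128 129 127 123 110 104 106  90  62  42  38  44  73 108 124 127 128 128 129 129
164 128 128 128 127 117 109 110  95  68  45  39  46  75 110 125 128 129 129 129 128
165 128 130 128 128 120 111 111 100  69  48  40  45  74 109 124 128 129 130 129 129
166 129 130 128 128 120 112 112 103  73  48  41  45  70 104 123 127 129 129 129 128
167 128 130 129 127 120 113 114 103  75  47  41  45  62  93 117 126 128 128 129 127
168 128 129 128 128 121 113 114 103  74  47  39  41  52  82 112 125 128 128 12
[... 1069 characters left out ...]
  66  64  67  69  79  92  93
182  69  63  60  59  59  64  63  64  65  64  67  68  70  67  70  70  73  81  93  92
183  69  66  66  67  68  70  70  70  69  68  71  71  71  72  74  73  74  76  82  81
184  72  70  71  69  71  71  72  73  72  72  72  72  73  73  73  75  73  75  76  75
185  74  73  73  71  72  72  74  73  73  72  72  73  74  75  74  74  74  73  74  74
186  76  74  72  74  72  72  72  73  74  73  74  75  74  75  74  75  73  73  74  70
187  76  73  74  74  74  74  75  75  74  75  75  75  75  74  72  72  70  71  68  65
188  78  75  75  76  76  74  76  75  74  75  74  73  71  70  69  65  62  61  59  56
189  81  76  76  76  75  75  74  73  71  72  70  68  64  63  58  56  52  51  50  50
```

```bash
python3 - <<'E'
from h import *
np.savez("shut.npz",t=r.grab_frame("top")["pixels"],s=r.grab_frame("side")["pixels"])
E
```

Request:
apply_moves:
  rows:
    - [0,0,0,0,0,0]
    - [0,0,0,0,0,0]
    - [0,0,0,0,0,0]
    - [0,0,0,0,0,0]
  claw: 0.7

```text
clock: 5.65
tcp_pos: [0.4721, 0.2333, 0.0263]
orientation: [0.533, -3.096, -0.0]
contact_force: [0.2, -0.3, -0.5]
grip_width: 0.0598
gripper_force: 0.0
```

```bash
python3 - <<'E'
from h import *
f=r.grab_frame("top");g=r.grab_frame("side");z=np.load("shut.npz")
s=r.get_obs();p=np.array(s["tcp_pos"]);print(p,s["grip_width"])
cols=[]
for a,b,(u,v) in((z["t"],f["pixels"],(130,200)),(z["s"],g["pixels"],(185,140))):
    d=np.abs(a.astype(int)-b).max(2)
    ys,xs=np.where(d>25);print(xs.min(),xs.max(),ys.min(),ys.max())
    k=b[v:v+50,u:u+50,::-1];cols.append(np.vstack([cv2.resize(cv2.convertScaleAbs(k,alpha=1.8),(300,300),interpolation=2),cv2.resize(cv2.merge([np.clip(d[v:v+50,u:u+50]*2,0,255).astype(np.uint8)]*3),(300,300),interpolation=0)]))
cv2.imwrite("pics/t4.png",np.hstack(cols))
y=np.array([-.334,.941,0])
for k in(-.03,.03):
  for zz in(.008,.03): print(k,zz,proj(f,p+k*y+[0,0,zz])[0],proj(g,p+k*y+[0,0,zz])[0])
E
```

```text
[0.47215143 0.23333772 0.02634125] 0.05947612442636779
60 187 215 383
195 222 132 190
-0.03 0.008 [166.67586818 225.99784021] [213.58680084 182.93817666]
-0.03 0.03 [164.74098205 225.66266705] [213.33346888 176.20648292]
0.03 0.008 [144.36232831 233.65473501] [205.24976612 174.51413004]
0.03 0.03 [142.01180529 233.46393588] [204.93017172 167.96065093]
```

View pics/t4.png

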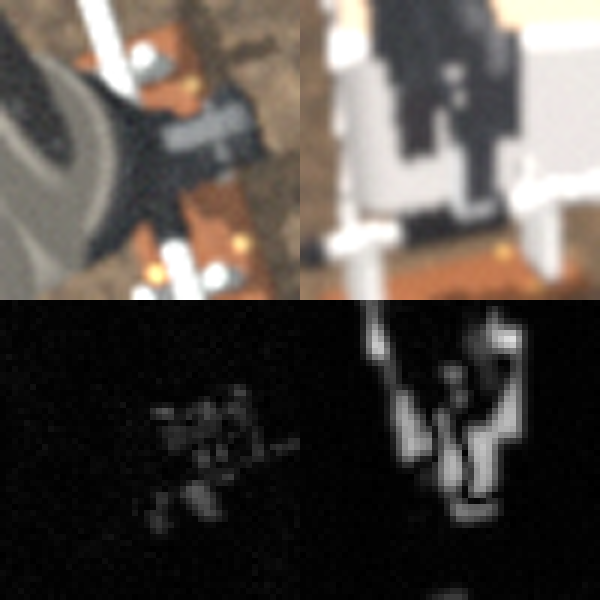

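Request:
apply_moves:
  rows:
    - [0,0,0.025,0,0,0]
    - [0,0,0.05,0,0,0]
    - [0,0,0.05,0,0,0]

```text
clock: 6.12
tcp_pos: [0.4716, 0.233, 0.0131]
orientation: [0.533, -3.095, 0.001]
contact_force: [-0.3, 0.8, 1.0]
grip_width: 0.0597
gripper_force: 0.0
```

Request:
apply_moves:
  rows:
    - [0,0,0.025,0,0,0]
    - [0,0,0.05,0,0,0]
    - [0,0,0.05,0,0,0]

```text
clock: 6.5
tcp_pos: [0.4717, 0.2331, 0.0007]
orientation: [0.533, -3.095, 0.001]
contact_force: [0.8, -0.1, 0.4]
grip_width: 0.0601
gripper_force: 0.0
```

```bash
python3 - <<'E'
from h import *
g=r.grab_frame("side");s=r.get_obs();print(s["tcp_pos"],s["contact_force"],s["moment"])
x=g["pixels"].astype(int).sum(2)//3
for v in range(164,194):print(v,*[f"{i:3d}" for i in x[v,198:222]])
E
```

```text
[0.47194153 0.23319206 0.00102611] [-0.32330436 -0.02012207 -0.52416334] [-0.02627571  0.03349823 -0.05032017]
164 125 124 111  85  55  39  35  35  37  43  50  46  40  36  31  36  37  37  37  45  50  46  47  75
165 125 126 115  87  55  38  34  35  40  54  69  60  45  36  32  34  36  38  40  53  63  55  49  77
166 125 126 115  87  55  39  35  36  42  66  83  70  47  38  34  34  37  37  40  53  63  53  50  83
167 126 127 115  89  59  40  36  36  41  64  83  70  47  38  36  35  35  37  37  43  47  44  50  84
168 124 126 117  91  61  40  36  36  40  54  67  58  45  40  38  37  36  39  37  38  40  39  48  84
169 125 126 117  92  61  42  37  35  36  42  52  54  47  41  38  37  38  38  40  40  41  40  51  89
170 124 125 117  92  62  42  36  35  35  38  56  70  61  47  41  36  39  39  40  41  42  49  67 103
171 124 125 117  93  62  42  36  35  38  47  70  89  79  61  46  37  39  39  39  41  45  67  99 129
172 123 124 119  97  65  43  36  36  45  62  85  98  94  81  61  43  37  37  38  41  50  84 126 153
173 122 124 121 104  75  54  43  38  51  70  83  93 104 101  75  49  39  37  42  46  54  
[... 1310 characters left out ...]

187 113  91  76  73  71  67  60  51  47  47  49  45  49  60  68  72  73  72  71  71  67  64  65  69
188 116  94  78  75  71  64  54  47  44  44  44  42  47  50  60  67  68  64  62  63  60  55  57  61
189 120  96  80  75  72  62  50  44  43  42  44  43  44  45  52  58  58  54  53  51  52  50  50  53
190 124 101  82  77  73  64  52  46  43  43  44  43  44  45  47  50  50  50  49  50  50  50  49  48
191 127 104  84  80  76  68  56  47  43  45  43  47  46  48  49  50  48  49  48  47  48  47  45  48
192 124 102  84  80  77  68  55  47  46  46  48  49  48  47  48  49  44  45  47  45  45  43  43  44
193 106  91  78  75  72  65  54  51  48  46  48  48  49  47  45  44  42  41  41  42  40  42  42  44
```

Request:
apply_moves:
  rows:
    - [0,0,0,0,0,0]
    - [0,0,0,0,0,0]
    - [0,0,0,0,0,0]
    - [0,0,0,0,0,0]
    - [0,0,0,0,0,0]
  claw: 0
  newtons: 30

```text
clock: 7.18
tcp_pos: [0.4723, 0.2335, 0.0016]
orientation: [-0.533, 3.096, 0.0]
contact_force: [-0.1, 0.6, 3.8]
grip_width: 0.0141
gripper_force: 32.7
```

Request:
apply_moves:
  rows:
    - [0,0,0,0,0,0]
    - [0,0,-0.05,0,0,0]
    - [0,0,-0.25,0,0,0]
    - [0,0,-0.5,0,0,0]
    - [0,0,-0.64,0,0,0]
  newtons: 90

```text
clock: 7.8
tcp_pos: [0.4729, 0.2336, 0.1649]
orientation: [-0.532, 3.093, 0.002]
contact_force: [0.3, 0.2, -1.2]
grip_width: 0.0125
gripper_force: 89.0
```

Request:
apply_moves:
  rows:
    - [0,0,0,0,0,0]
    - [0,0,0,0,0,0]

```text
clock: 8.05
tcp_pos: [0.4713, 0.2328, 0.1606]
orientation: [0.533, -3.095, 0.001]
contact_force: [-0.4, 0.4, -1.6]
grip_width: 0.0133
gripper_force: 89.0
```

```bash
python3 - <<'E'
from h import *
f=r.grab_frame("top");g=r.grab_frame("side");s=r.get_obs();p=np.array(s["tcp_pos"]);print(p,s["orientation"],s["contact_force"],s["moment"],s["grip_width"],s["joints"])
for t in("bar","bar_tip"):
    o=[(x,r.landmark_of(x,t)) for x in(f,g)]
    o=[(x,i[0]["point"]) for x,i in o if i]; print(t,[np.round(i[1],1) for i in o]); 
    if len(o)==2: print(tri(o), tri(o)[0]-p)
E
```

```text
[0.47098389 0.23266279 0.15986092] [ 5.32882166e-01 -3.09316957e+00  1.90522159e-03] [-0.07314662  1.11667306 -1.57272162] [-0.03009062  0.03043536  0.02408706] 0.012965304749999677 [-0.63700953  0.27540047  0.07077956  1.95291094 -0.02421217  0.91718237
  1.35789632]
bar [array([137.1, 225.7]), array([208.5, 125.2])]
(array([0.47615195, 0.23333731, 0.20036593]), [np.float64(0.009830271492026272), np.float64(0.007758015930662733)]) [0.00516806 0.00067452 0.04050501]
bar_tip [array([121.4, 184.7]), array([241.5, 122.1])]
(array([0.57036193, 0.27510681, 0.18967135]), [np.float64(1.7009991306284238), np.float64(1.3024174693773696)]) [0.09937804 0.04244403 0.02981042]
```

```bash
python3 - <<'E'
from h import *
p0=np.array([.471,.2327,.160]);h0=19.6
for p,h in(([.44,.05,.215],19.6),([.4346,-.1807,.215],39.6),([.4346,-.1807,.138],39.6)):
    p=np.array(p);print(plan(p,h,1,p0,tool(h0,1)));p0,h0=p,h
E
```

```text
[ 0.362  -0.6469 -0.22    0.      0.      0.    ]
[ 0.3299 -0.8621  0.      0.      0.     -0.2222]
[0.    0.    0.308 0.    0.    0.   ]
```

Request:
apply_moves:
  rows:
    - [0.09,-0.1,-0.1,0,0,0]
    - [0.18,-0.26,-0.2,0,0,0]
    - [0.3,-0.46,-0.22,0,0,0]
    - [0.362,-0.647,-0.22,0,0,0]

```text
clock: 8.85
tcp_pos: [0.4403, 0.0488, 0.2166]
orientation: [-0.533, 3.096, 0.0]
contact_force: [1.1, 0.6, -1.3]
grip_width: 0.013
gripper_force: 89.0
```

Request:
apply_moves:
  rows:
    - [0.08,-0.2,0,0,0,-0.06]
    - [0.16,-0.42,0,0,0,-0.12]
    - [0.24,-0.64,0,0,0,-0.18]
    - [0.33,-0.862,0,0,0,-0.222]
    - [0.33,-0.862,0,0,0,-0.222]

```text
clock: 9.48
tcp_pos: [0.4341, -0.185, 0.2163]
orientation: [1.05, -2.96, 0.002]
contact_force: [-0.7, 0.8, -1.5]
grip_width: 0.013
gripper_force: 89.0
```

Request:
apply_moves:
  rows:
    - [0,0,0.15,0,0,0]
    - [0,0,0.308,0,0,0]
    - [0,0,0.308,0,0,0]
    - [0,0,0.308,0,0,0]

```text
clock: 9.98
tcp_pos: [0.4362, -0.1799, 0.1403]
orientation: [-1.063, 2.956, -0.001]
contact_force: [-0.1, 0.6, -1.7]
grip_width: 0.0125
gripper_force: 89.0
```

```bash
cat > m.py <<'E'
from h import *; import pickle
def linefit(f,m):
    pts=np.argwhere(m)[:,::-1].astype(np.float32); return cv2.fitLine(pts,4,0,.01,.01).ravel()
def measure():
    f=r.grab_frame("top");g=r.grab_frame("side");s=r.get_obs();p=np.array(s["tcp_pos"])
    print("tcp",p.round(4),"F",np.round(s["contact_force"],2),"M",np.round(s["moment"],3),s["grip_width"],"J",np.round(s["joints"],2))
    R0=R.from_rotvec(s["orientation"]).as_matrix();print("heading",np.degrees(np.arctan2(R0[1,1],R0[0,1]))-90)
    n=[]
    for x in(f,g):
        o=r.outline_of(x,"bar"); m=o[0]["pixels"]; print(o[0]["rect"],round(o[0]["conf"],2))
        vx,vy,cx,cy=linefit(x,m); e,a=ray(x,[cx-15*vx,cy-15*vy]);_,b=ray(x,[cx+15*vx,cy+15*vy]); n.append((e,np.cross(a,b)/np.linalg.norm(np.cross(a,b))))
    d=np.cross(n[0][1],n[1][1]);d/=np.linalg.norm(d); d*=np.sign(d[0])
    print("bar dir: heading",np.degrees(np.arctan2(d[1],d[0])),"pitch",np.degrees(np.arcsin(d[2])))
    A=np.array([n[0][1],n[1][1],d]);q=np.linalg.solve(A,[n[0][1]@n[0][0],n[1][1]@n[1][0],d@p]);print("axis point near tcp",q,q-p)
    for t in("bar_tip","bar","nut_middle","nut_hole"):
        o=[(x,r.landmark_of(x,t)) for x in(f,g)]; o=[(x,i[0]["point"]) for x,i in o if i and i[0]["conf"]>.4]
        if len(o)==2: print(t,*[np.round(v,4) for v in tri(o)])
    return f,g
E
python3 - <<'E'
from m import *
f,g=measure()
a=cv2.resize(f["pixels"][160:240,250:350,::-1],(400,320),interpolation=2)
b=cv2.resize(g["pixels"][130:230,180:280,::-1],(400,400),interpolation=2)
cv2.imwrite("pics/t5.png",np.hstack([np.vstack([a,a[:80]*0]),b]))
pickle.dump((f,g),open("d1.pkl","wb"))
E
```

```text
tcp [ 0.4367 -0.1801  0.1409] F [-0.18  0.8  -2.01] M [-0.022 -0.005  0.038] 0.012864541069121377 J [-0.09  0.22  0.4   2.11 -0.12  0.83  2.64]
heading 39.54388845539495
[299.5, 211.0, 22.6, 21.6] 0.72
[169.0, 190.1, 76.0, 47.2] 0.57
bar dir: heading 38.74645648522284 pitch 0.8852569078110177
axis point near tcp [ 0.43591996 -0.18020478  0.1814436 ] [-7.32803724e-04 -8.83652484e-05  4.05669956e-02]
bar_tip [ 0.5153 -0.1132  0.18  ] [1.4293 1.5284]
nut_middle [ 0.5563 -0.0762  0.1779] [0.6154 0.6315]
nut_hole [ 0.5994 -0.092   0.1875] [0.6816 0.7058]
```

View pics/t5.png

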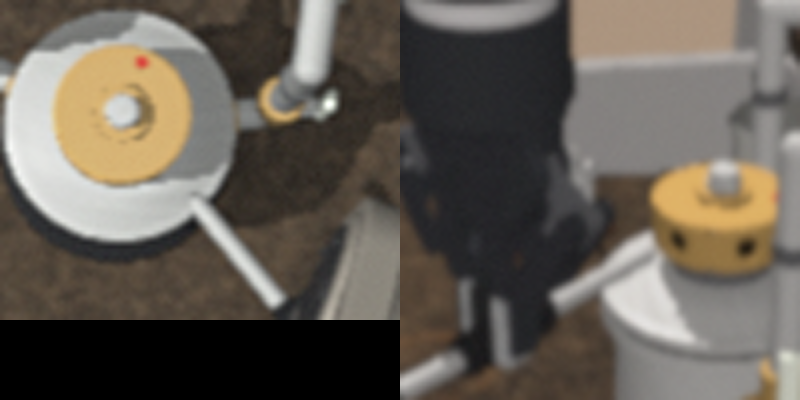

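```bash
python3 - <<'E'
from h import *; import pickle
f,g=pickle.load(open("d1.pkl","rb"))
N=np.array([.5617,-.0755,.1796])
for phi in (219.6,):
  u=np.array([np.cos(np.radians(phi)),np.sin(np.radians(phi)),0])
  for n,x in(("top",f),("side",g)):
    im=x["pixels"].astype(np.float32).mean(2); sat=x["pixels"].max(2).astype(int)-x["pixels"].min(2)
    for rr in(.04,.062,.07,.08,.09,.1,.11,.12):
        c=proj(x,N+rr*u)[0];t=proj(x,N+(rr+.002)*u)[0]-c;t/=np.linalg.norm(t);nn=np.array([-t[1],t[0]])
        k=np.arange(-7,7.01,.5);P=c+k[:,None]*nn
        pr=cv2.remap(im,P[:,0].astype(np.float32)[None],P[:,1].astype(np.float32)[None],1)[0]
        print(n,rr,np.round(c,1),np.round(nn,2),pr[::1].astype(int))
E
```

```text
top 0.04 [291.7 202.7] [-0.77  0.64] [126 127 129 130 130 129 129 130 130 130 130 131 130 131 131 131 132 132
 130 134 141 149 164 180 199 205 209 213 213]
top 0.062 [298.1 210.5] [-0.77  0.63] [152 164 170 177 179 174 173 164 157 156 168 183 199 206 210 207 200 195
 194 194 193 194 196 193 193 195 192 193 195]
top 0.07 [300.4 213.4] [-0.77  0.63] [ 50  49  49  48  46  46  56  75 106 137 165 186 203 213 213 206 182 144
 107  69  42  34  30  30  34  35  36  39  39]
top 0.08 [303.3 216.9] [-0.77  0.63] [ 45  45  45  41  38  40  55  74 104 137 164 187 204 212 215 209 187 158
 125  95  71  67  66  65  67  68  67  67  67]
top 0.09 [306.2 220.5] [-0.77  0.63] [ 53  59  66  72  73  75  79  90 113 139 165 187 205 212 211 202 179 148
 115  88  74  70  68  68  69  69  71  72  72]
top 0.1 [309.2 224. ] [-0.77  0.63] [ 77  76  75  73  70  71  77  89 112 141 166 188 204 211 215 203 182 153
 121  93  72  67  65  67  69  70  70  70  70]
top 0.11 [312.1 227.6] [-0.77  0.63] [ 69  69  70  70  70  72  76  92 116 141 167 188 205 210 211 198 173 144
 112  86  75  70  69  71  74  77  77  78  76]
top 0.12
[... 703 characters left out ...]
153 145 147 154 166 178 187
 193 194 188 178 159 137 114  93  77  68  62]
side 0.09 [231.5 198.9] [-0.49 -0.87] [217 217 217 217 216 215 213 209 199 187 173 159 150 150 155 165 175 178
 176 166 148 127 105  84  73  65  60  55  50]
side 0.1 [228.  200.9] [-0.49 -0.87] [129 130 130 131 129 125 121 117 114 112 112 120 130 140 152 164 175 180
 183 171 153 132 108  86  70  56  47  41  36]
side 0.11 [224.5 202.8] [-0.49 -0.87] [ 66  68  69  69  69  70  71  74  81  90 103 115 127 139 151 162 173 174
 171 156 135 110  85  61  47  38  36  35  34]
side 0.12 [220.9 204.8] [-0.49 -0.87] [ 61  62  61  62  63  64  67  72  81  90 102 114 126 138 150 161 172 175
 176 161 143 118  90  66  51  40  37  36  36]
```

Request:
apply_moves:
  rows:
    - [0,0.003,0.012,0,0,0]
    - [-0.03,0.003,0.012,0,0,0]
    - [-0.06,0.003,0.012,0,0,0]
    - [-0.06,0.003,0.012,0,0,0]

```text
clock: 11.08
tcp_pos: [0.4473, -0.1693, 0.1364]
orientation: [-1.064, 2.955, -0.0]
contact_force: [-0.6, 0.1, -1.3]
grip_width: 0.0131
gripper_force: 89.0
```

```bash
cat >> m.py <<'E'
N=np.array([.5617,-.0755,.1796])
def prof(phi,N=N,side_r=(.09,.1,.11),top_r=(.07,.085,.1,.11)):
    u=np.array([np.cos(np.radians(phi)),np.sin(np.radians(phi)),0]); out=[]
    s=r.get_obs();p=np.array(s["tcp_pos"]);print("tcp",p.round(4),"F",np.round(s["contact_force"],2),"M",np.round(s["moment"],3))
    d=p-N;print("polar r",np.hypot(d[0],d[1]),"phi",np.degrees(np.arctan2(d[1],d[0]))%360)
    F={"top":r.grab_frame("top"),"side":r.grab_frame("side")}
    for n,rs in(("top",top_r),("side",side_r)):
        x=F[n];im=x["pixels"].astype(np.float32).mean(2)
        for rr in rs:
            c=proj(x,N+rr*u)[0];t=proj(x,N+(rr+.002)*u)[0]-c;t/=np.linalg.norm(t);nn=np.array([-t[1],t[0]])
            k=np.arange(-7,7.01,.5);P=c+k[:,None]*nn
            pr=cv2.remap(im,P[:,0].astype(np.float32)[None],P[:,1].astype(np.float32)[None],1)[0]
            out.append((n,rr,pr.astype(int)));print(n,rr,np.round(nn,2),*pr.astype(int))
    return F
E
python3 - <<'E'
from m import *
prof(219.6)
E
```

```text
tcp [ 0.4473 -0.1693  0.1364] F [-0.63  0.08 -1.34] M [-0.038 -0.002 -0.028]
polar r 0.14794263233922014 phi 219.32696836421874
top 0.07 [-0.77  0.63] 50 48 48 46 43 41 41 44 66 93 124 153 178 197 208 215 211 190 162 121 81 55 34 27 31 32 33 37 38
top 0.085 [-0.77  0.63] 45 45 46 46 47 47 51 61 77 102 129 158 181 198 208 213 209 191 167 132 101 74 66 66 67 68 70 72 72
top 0.1 [-0.77  0.63] 76 75 75 74 73 71 70 72 85 106 132 158 181 197 211 213 206 194 163 130 99 79 67 65 67 69 70 70 69
top 0.11 [-0.77  0.63] 70 71 72 73 73 72 71 75 87 103 132 159 183 200 211 212 202 184 153 122 97 80 69 70 73 75 77 78 76
side 0.09 [-0.49 -0.87] 217 217 216 214 211 203 190 176 162 150 148 151 159 171 181 186 187 176 160 141 117 93 71 53 40 35 34 33 32
side 0.1 [-0.49 -0.87] 129 131 131 132 130 127 124 124 126 129 135 147 157 166 172 169 162 141 118 93 70 53 43 37 35 34 34 35 36
side 0.11 [-0.49 -0.87] 66 68 70 72 74 79 87 97 108 118 129 141 152 160 165 163 158 137 114 89 64 49 42 38 37 37 37 37 37
```

Request:
apply_moves:
  rows:
    - [0,-0.002,-0.005,0,0,0]
    - [-0.02,-0.002,-0.005,0,0,0]
    - [-0.04,-0.002,-0.005,0,0,0]
    - [-0.04,-0.002,-0.005,0,0,0]

```text
clock: 11.68
tcp_pos: [0.455, -0.1635, 0.1376]
orientation: [-1.064, 2.956, -0.0]
contact_force: [-0.6, -1.1, -1.3]
grip_width: 0.0129
gripper_force: 89.0
```

```bash
python3 - <<'E'
from m import *
prof(219.6)
E
```

```text
tcp [ 0.455  -0.1635  0.1376] F [-0.65 -1.11 -1.3 ] M [-0.018 -0.004 -0.055]
polar r 0.13834668495457353 phi 219.50387789891107
top 0.07 [-0.77  0.63] 49 49 51 48 44 42 45 53 81 112 143 169 191 206 213 214 200 173 142 102 64 42 28 26 33 35 35 37 38
top 0.085 [-0.77  0.63] 46 46 46 47 48 47 52 67 88 116 145 172 193 207 213 211 198 171 141 108 86 69 65 65 66 68 69 71 72
top 0.1 [-0.77  0.63] 69 69 70 72 73 71 71 76 94 119 147 174 194 206 214 208 192 169 137 106 79 69 65 67 69 69 70 71 70
top 0.11 [-0.77  0.63] 68 60 54 51 47 47 46 47 50 54 66 71 74 82 81 75 75 69 59 55 58 62 68 71 74 76 77 78 77
side 0.09 [-0.49 -0.87] 217 217 217 216 213 207 197 185 170 156 150 148 153 164 173 177 178 163 143 119 91 67 52 40 37 35 35 35 36
side 0.1 [-0.49 -0.87] 129 130 130 132 130 126 123 121 121 123 127 133 141 150 158 158 157 142 127 103 78 59 46 39 38 37 38 38 38
side 0.11 [-0.49 -0.87] 63 62 59 55 50 44 40 35 32 32 31 29 29 32 34 35 35 37 38 38 38 38 37 37 38 38 38 38 38
```

Request:
apply_moves:
  rows:
    - [-0.01,0,0,0,0,0]
    - [-0.02,0,0,0,0,0]
    - [-0.02,0,0,0,0,0]

```text
clock: 12.15
tcp_pos: [0.4585, -0.1606, 0.1376]
orientation: [-1.063, 2.956, -0.0]
contact_force: [-0.6, 0.8, -2.1]
grip_width: 0.0129
gripper_force: 89.0
```

```bash
python3 - <<'E'
from m import *
s=r.get_obs();p=np.array(s["tcp_pos"]);print(p,s["contact_force"],s["moment"],np.hypot(*(p-N)[:2]))
E
```

```text
[ 0.45853361 -0.16059608  0.13760502] [-0.56241144  0.8369993  -2.10815757] [ 0.01600788  0.05134852 -0.02173716] 0.13373349476544805
```

Request:
apply_moves:
  rows:
    - [-0.012,0,0,0,0,0]
    - [-0.024,0,0,0,0,0]
    - [-0.036,0,0,0,0,0]
    - [-0.036,0,0,0,0,0]

```text
clock: 12.65
tcp_pos: [0.4655, -0.1548, 0.1376]
orientation: [-1.063, 2.956, -0.0]
contact_force: [-1.0, -0.2, -2.5]
grip_width: 0.0127
gripper_force: 89.0
```

```bash
python3 - <<'E'
from m import *
s=r.get_obs();p=np.array(s["tcp_pos"]);print(p,s["contact_force"],s["moment"],np.hypot(*(p-N)[:2]))
R0=R.from_rotvec(s["orientation"]).as_matrix();print("h",np.degrees(np.arctan2(R0[1,1],R0[0,1]))-90, s["joints"])
f,g=r.grab_frame("top"),r.grab_frame("side")
a=cv2.resize(f["pixels"][160:240,250:350,::-1],(400,320),interpolation=2)
b=cv2.resize(g["pixels"][130:230,180:280,::-1],(400,400),interpolation=2)
cv2.imwrite("pics/t6.png",np.hstack([np.vstack([a,a[:80]*0]),b]))
E
```

```text
[ 0.46552821 -0.1548012   0.13757831] [-1.01747183 -0.18111901 -2.54867494] [-0.01386247  0.05414807  0.01839803] 0.12465028271186143
h 39.560208414928724 [-0.1334012   0.25589565  0.38376103  2.06913824 -0.12780546  0.83843189
  2.58595911]
```

View pics/t6.png

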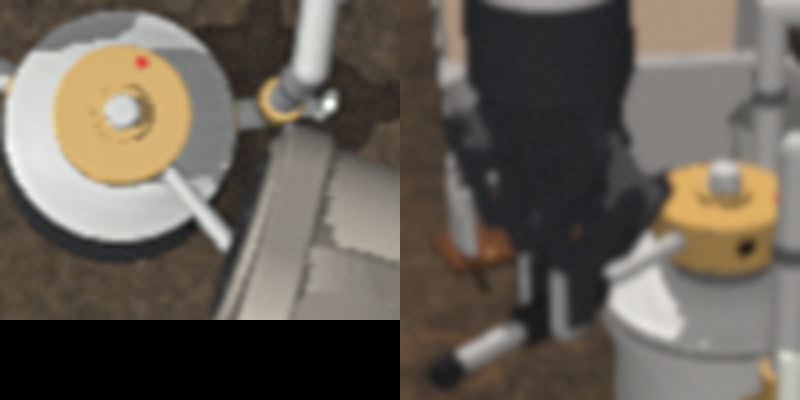

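Request:
apply_moves:
  rows:
    - [-0.0037,0.0607,0.0006,0,0,0.0778]
    - [-0.0148,0.1205,0.0012,0,0,0.1556]
    - [-0.0331,0.1785,0.0019,0,0,0.2333]
    - [-0.0583,0.2338,0.0025,0,0,0.3111]
    - [-0.0901,0.2856,0.0031,0,0,0.3889]

```text
clock: 13.38
tcp_pos: [0.4367, -0.0859, 0.1368]
orientation: [0.116, -3.139, 0.0]
contact_force: [-0.2, -0.8, -1.6]
grip_width: 0.0127
gripper_force: 89.1
```

```bash
cat >> m.py <<'E'
def st(N=N):
    s=r.get_obs();p=np.array(s["tcp_pos"]);R0=R.from_rotvec(s["orientation"]).as_matrix();d=p-N
    phi=np.degrees(np.arctan2(d[1],d[0]))%360;h=np.degrees(np.arctan2(R0[1,1],R0[0,1]))-90;F=np.array(s["contact_force"])
    print("t",round(s["clock"],2),"r",round(np.hypot(d[0],d[1]),4),"phi",round(phi,2),"h",round((h+180)%360-180,2),"z",round(p[2],4),"Ftool",np.round(R0.T@F,2),"M",np.round(R0.T@np.array(s["moment"]),3),"grip",round(s["grip_width"],4),"J",np.round(s["joints"],2))
E
python3 -c "
from m import *;st()
f=r.grab_frame('top')
x=f['pixels'][165:215,258:305].astype(int);m=(x[...,0]>150)&(x[...,1]<90)&(x[...,2]<90);v,u=np.where(m)
if len(u):
  w=onz(f,[258+u.mean(),165+v.mean()],.1936)-N;print('dot',np.degrees(np.arctan2(w[1],w[0])),np.hypot(w[0],w[1]),len(u))
"
```

```text
t 13.38 r 0.1255 phi 184.74 h 4.22 z 0.1368 Ftool [ 0.23 -0.77  1.6 ] M [0.325 0.027 0.095] grip 0.0127 J [-0.35  0.18  0.46  2.17 -0.11  0.81  1.82]
dot -46.84751112049652 0.02877317446833779 1
```

Request:
apply_moves:
  rows:
    - [-0.0037,0.0607,0.0006,0,0,0.0778]
    - [-0.0148,0.1205,0.0012,0,0,0.1556]
    - [-0.0331,0.1785,0.0019,0,0,0.2333]
    - [-0.0583,0.2338,0.0025,0,0,0.3111]
    - [-0.0901,0.2856,0.0031,0,0,0.3889]

```text
clock: 14.05
tcp_pos: [0.4535, -0.0129, 0.1359]
orientation: [-0.83, -3.029, 0.001]
contact_force: [-2.0, -1.4, -1.2]
grip_width: 0.0127
gripper_force: 89.1
```

```bash
python3 -c "
from m import *;st()"
```

```text
t 14.05 r 0.125 phi 149.97 h -30.64 z 0.1359 Ftool [ 1.05 -2.22  1.16] M [0.346 0.049 0.176] grip 0.0127 J [-0.55  0.2   0.5   2.15 -0.13  0.82  1.07]
```

Request:
apply_moves:
  rows:
    - [-0.0027,0.0521,0.0005,0,0,0.0667]
    - [-0.0027,0.0521,0.0005,0,0,0.0667]

```text
clock: 14.3
tcp_pos: [0.4609, -0.0014, 0.1356]
orientation: [-0.978, -2.984, 0.001]
contact_force: [-1.1, 2.3, -1.1]
grip_width: 0.0124
gripper_force: 89.0
```

Request:
apply_moves:
  rows:
    - [-0.0027,0.0521,0.0005,0,0,0.0667]
    - [-0.0027,0.0521,0.0005,0,0,0.0667]

```text
clock: 14.55
tcp_pos: [0.4687, 0.0083, 0.1355]
orientation: [-1.132, -2.929, 0.001]
contact_force: [-2.9, 2.6, -1.3]
grip_width: 0.0134
gripper_force: 89.0
```

Request:
apply_moves:
  rows:
    - [-0.0027,0.0521,0.0005,0,0,0.0667]
    - [-0.0027,0.0521,0.0005,0,0,0.0667]

```text
clock: 14.8
tcp_pos: [0.4778, 0.0177, 0.1353]
orientation: [-1.282, -2.866, 0.001]
contact_force: [-3.7, 3.2, -1.0]
grip_width: 0.0128
gripper_force: 89.0
```

Request:
apply_moves:
  rows:
    - [-0.0027,0.0521,0.0005,0,0,0.0667]
    - [-0.0027,0.0521,0.0005,0,0,0.0667]

```text
clock: 15.05
tcp_pos: [0.4879, 0.0262, 0.1351]
orientation: [-1.43, -2.795, 0.0]
contact_force: [-4.4, 5.6, -1.8]
grip_width: 0.0129
gripper_force: 89.0
```

Request:
apply_moves:
  rows:
    - [-0.0027,0.0521,0.0005,0,0,0.0667]
    - [-0.0027,0.0521,0.0005,0,0,0.0667]

```text
clock: 15.3
tcp_pos: [0.499, 0.0336, 0.135]
orientation: [-1.574, -2.716, -0.0]
contact_force: [-3.2, 6.1, -1.9]
grip_width: 0.0126
gripper_force: 89.0
```

```bash
python3 -c "
from m import *;st()"
```

```text
t 15.3 r 0.1259 phi 119.89 h -60.19 z 0.135 Ftool [6.9  0.27 1.94] M [ 0.049  1.598 -0.068] grip 0.0126 J [-0.66  0.3   0.57  2.06 -0.21  0.84  0.55]
```

Request:
apply_moves:
  rows:
    - [0.012,0,0,0,0,0]
    - [0.0108,0.036,0.0004,0,0,0.0444]
    - [0.007,0.0718,0.0007,0,0,0.0889]
    - [0.007,0.0718,0.0007,0,0,0.0889]

```text
clock: 15.8
tcp_pos: [0.5153, 0.0424, 0.1354]
orientation: [1.763, 2.598, 0.0]
contact_force: [-0.8, 0.8, -1.6]
grip_width: 0.0128
gripper_force: 89.0
```

```bash
cat >> m.py <<'E'
def dot():
    f=r.grab_frame('top')
    x=f['pixels'][165:215,258:305].astype(float);s=np.clip(x[...,0]-(x[...,1]+x[...,2])/2-95,0,None)
    m,l,stt,cc=cv2.connectedComponentsWithStats((s>0).astype(np.uint8))
    for i in range(1,m):
        w=s*(l==i);v,u=np.mgrid[165:215,258:305];c=[(w*u).sum()/w.sum(),(w*v).sum()/w.sum()]
        q=onz(f,c,.1936-.002)-N;print('dot',np.round(c,2),round(np.degrees(np.arctan2(q[1],q[0]))%360,1),round(np.hypot(q[0],q[1]),4),round(w.sum()))
    return f
E
python3 -c "
from m import *;st();f=dot();print(r.landmark_of(f,'nut_hole')[:1])
import pickle;F,M=pickle.load(open('d0.pkl','rb'))
"
```

```text
t 15.8 r 0.1267 phi 111.51 h -68.33 z 0.1354 Ftool [ 1.05 -0.46  1.59] M [0.094 0.203 0.057] grip 0.0128 J [-0.69  0.33  0.59  2.02 -0.24  0.86  0.42]
[{'point': [291.9, 194.3], 'conf': 0.75}]
```

```bash
python3 - <<'E'
from m import *
f=r.grab_frame("top")
q=onz(f,[291.9,194.3],.178)-N;print("lm",np.degrees(np.arctan2(q[1],q[0]))%360,np.hypot(*q[:2]))
x=f['pixels'].astype(float);s=x[...,0]-(x[...,1]+x[...,2])/2
# hue-based: R-G difference relative to brass
d=x[...,0]-x[...,1]
for a in range(180,300,6):
    P=N+[.03*np.cos(np.radians(a)),.03*np.sin(np.radians(a)),.0117];c=proj(f,P)[0]
    v=cv2.remap(d.astype(np.float32),np.float32([[c[0]]]),np.float32([[c[1]]]),1)[0,0];print(a,np.round(c,1),round(float(v)),end=" | ")
n=r.outline_of(f,"ring_nut");print(n[0]["rect"] if n else None)
E
```

```text
lm 245.13802224097162 0.02864476935977592
180 [280.2 201.8] 21 | 186 [281.6 201.7] 21 | 192 [283.1 201.5] 21 | 198 [284.5 201.2] 21 | 204 [285.8 200.7] 22 | 210 [287.1 200. ] 23 | 216 [288.3 199.2] 21 | 222 [289.5 198.3] 21 | 228 [290.5 197.3] 37 | 234 [291.4 196.2] 76 | 240 [292.2 195. ] 62 | 246 [292.9 193.7] 25 | 252 [293.4 192.4] 22 | 258 [293.8 191. ] 22 | 264 [294.  189.6] 20 | 270 [294.1 188.2] 23 | 276 [294.  186.7] 21 | 282 [293.8 185.3] 22 | 288 [293.4 183.9] 21 | 294 [292.9 182.6] 21 | [261.2, 172.1, 37.2, 33.5]
```

Request:
apply_moves:
  rows:
    - [0.04,0,0,0,0,0]
    - [0.09,0,0,0,0,0]
    - [0.132,0,0,0,0,0]
    - [0.132,0,0,0,0,0]

```text
clock: 16.5
tcp_pos: [0.5022, 0.0751, 0.1352]
orientation: [-1.764, -2.599, -0.0]
contact_force: [-0.1, -0.3, -1.7]
grip_width: 0.0128
gripper_force: 89.0
```

Request:
apply_moves:
  rows:
    - [-0.011,-0.1186,0,0,0,-0.1189]
    - [-0.044,-0.2331,0,0,0,-0.2378]
    - [-0.0977,-0.3395,0,0,0,-0.3567]
    - [-0.0977,-0.3395,0,0,0,-0.3567]

```text
clock: 17.0
tcp_pos: [0.4311, 0.018, 0.1352]
orientation: [-0.984, -2.983, -0.0]
contact_force: [0.8, 0.3, -1.4]
grip_width: 0.0126
gripper_force: 89.0
```

Request:
apply_moves:
  rows:
    - [-0.011,-0.1186,0,0,0,-0.1189]
    - [-0.044,-0.2331,0,0,0,-0.2378]
    - [-0.0977,-0.3395,0,0,0,-0.3567]
    - [-0.0977,-0.3395,0,0,0,-0.3567]

```text
clock: 17.5
tcp_pos: [0.4022, -0.0647, 0.1355]
orientation: [0.124, 3.138, -0.0]
contact_force: [0.1, 0.0, -1.1]
grip_width: 0.0127
gripper_force: 89.0
```

```bash
cat >> m.py <<'E'
def dots(z=.1917,lo=0,hi=360,N=N):
    f=r.grab_frame('top');x=f['pixels'].astype(np.float32);d=x[...,0]-x[...,1];A=np.arange(lo,hi,2.)
    best=0*A
    for rho in(.028,.030,.032):
        c=proj(f,np.array([[N[0]+rho*np.cos(np.radians(a)),N[1]+rho*np.sin(np.radians(a)),z] for a in A])).astype(np.float32)
        best+=cv2.remap(d,c[:,0][None],c[:,1][None],1)[0]/3
    i=best.argmax();j=np.arange(i-6,i+7)%len(A);w=np.clip(best[j]-np.median(best)-4,0,None);print("dot",round(A[i]+2*((w*np.arange(-6,7)).sum()/w.sum()),1),best[i]-np.median(best))
    return f
E
python3 - <<'E'
from m import *
st();dots()
F=prof(175.7,np.array([.5617,-.0755,.1773]))
E
```

```text
t 17.5 r 0.1599 phi 176.11 h -4.54 z 0.1355 Ftool [-0.05  0.01  1.05] M [-0.091  0.016  0.009] grip 0.0127 J [-0.47  0.11  0.52  2.25 -0.08  0.79  1.59]
dot 235.7 80.08561086654663
tcp [ 0.4026 -0.0634  0.1354] F [ 0.29  1.13 -1.54] M [ 0.061 -0.027  0.061]
polar r 0.15959108864842872 phi 175.65197055755465
top 0.07 [-1.   -0.08] 42 42 43 45 48 54 72 89 119 148 171 195 207 220 214 206 178 149 119 90 77 66 61 57 53 48 45 44 48
top 0.085 [-1.   -0.08] 74 75 75 73 72 75 81 102 123 147 172 191 209 211 211 189 166 134 102 84 67 66 65 66 67 66 65 65 64
top 0.1 [-1.   -0.08] 78 77 75 72 69 70 83 98 125 149 173 195 209 219 213 203 171 140 110 84 78 74 75 76 75 74 73 72 70
top 0.11 [-1.   -0.08] 70 68 66 66 65 70 76 98 121 146 172 192 211 213 213 188 161 129 97 81 66 64 64 63 63 62 61 62 64
side 0.09 [-0.03 -1.  ] 54 53 55 59 66 75 84 95 108 121 134 145 155 164 171 173 169 158 141 126 113 103 96 89 82 75 69 65 65
side 0.1 [-0.03 -1.  ] 54 57 63 69 75 80 88 97 108 120 132 145 157 167 174 178 172 164 141 120 100 82 75 68 67 66 66 65 63
side 0.11 [-0.03 -1.  ] 64 70 73 76 79 81 88 95 107 120 133 145 157 168 175 181 173 164 142 118 98 77 71 66 65 65 64 63 61
```

Request:
apply_moves:
  rows:
    - [0,0.004,0.003,0,0,0]
    - [-0.03,0.004,0.003,0,0,0]
    - [-0.06,0.004,0.003,0,0,0]
    - [-0.08,0.004,0.003,0,0,0]
    - [-0.08,0.004,0.003,0,0,0]

```text
clock: 18.27
tcp_pos: [0.4224, -0.0636, 0.1345]
orientation: [0.118, 3.139, -0.001]
contact_force: [-0.5, 0.4, -2.3]
grip_width: 0.0131
gripper_force: 89.0
```

Request:
apply_moves:
  rows:
    - [-0.014,0,0,0,0,0]
    - [-0.028,0,0,0,0,0]
    - [-0.028,0,0,0,0,0]

```text
clock: 18.65
tcp_pos: [0.4292, -0.0641, 0.1345]
orientation: [0.118, 3.139, -0.0]
contact_force: [0.4, -0.4, -1.4]
grip_width: 0.0127
gripper_force: 89.0
```

```bash
python3 - <<'E'
from m import *
st();dots()
E
```

```text
t 18.65 r 0.133 phi 175.08 h -4.29 z 0.1345 Ftool [-0.38 -0.33  1.36] M [0.031 0.011 0.011] grip 0.0127 J [-0.45  0.17  0.51  2.2  -0.11  0.8   1.63]
dot 235.6 80.07063865661621
```

Request:
apply_moves:
  rows:
    - [-0.012,0,0,0,0,0]
    - [-0.022,0,0,0,0,0]
    - [-0.022,0,0,0,0,0]

```text
clock: 19.08
tcp_pos: [0.4347, -0.0644, 0.1345]
orientation: [0.117, 3.139, -0.0]
contact_force: [0.0, -0.2, -1.6]
grip_width: 0.013
gripper_force: 89.0
```

Request:
apply_moves:
  rows:
    - [-0.0028,0.0531,0.0005,0,0,0.0667]
    - [-0.0028,0.0531,0.0005,0,0,0.0667]

```text
clock: 19.32
tcp_pos: [0.4362, -0.0509, 0.1343]
orientation: [0.279, 3.129, -0.0]
contact_force: [0.5, -1.3, -1.2]
grip_width: 0.0126
gripper_force: 89.0
```

Request:
apply_moves:
  rows:
    - [-0.0028,0.0531,0.0005,0,0,0.0667]
    - [-0.0028,0.0531,0.0005,0,0,0.0667]

```text
clock: 19.58
tcp_pos: [0.4392, -0.0383, 0.1342]
orientation: [-0.44, -3.111, 0.0]
contact_force: [0.0, -0.1, -1.8]
grip_width: 0.0127
gripper_force: 89.0
```

Request:
apply_moves:
  rows:
    - [-0.0028,0.0531,0.0005,0,0,0.0667]
    - [-0.0028,0.0531,0.0005,0,0,0.0667]

```text
clock: 19.82
tcp_pos: [0.4435, -0.0259, 0.1341]
orientation: [-0.601, -3.084, 0.0]
contact_force: [0.3, -1.3, -2.2]
grip_width: 0.0127
gripper_force: 89.0
```

Request:
apply_moves:
  rows:
    - [-0.0028,0.0531,0.0005,0,0,0.0667]
    - [-0.0028,0.0531,0.0005,0,0,0.0667]

```text
clock: 20.08
tcp_pos: [0.4492, -0.014, 0.1339]
orientation: [-0.761, -3.048, 0.001]
contact_force: [0.2, -0.8, -2.6]
grip_width: 0.0131
gripper_force: 89.0
```

Request:
apply_moves:
  rows:
    - [-0.0028,0.0531,0.0005,0,0,0.0667]
    - [-0.0028,0.0531,0.0005,0,0,0.0667]

```text
clock: 20.32
tcp_pos: [0.4561, -0.0027, 0.1338]
orientation: [-0.919, -3.004, 0.001]
contact_force: [-0.6, 0.1, -1.0]
grip_width: 0.0126
gripper_force: 89.0
```

```bash
python3 - <<'E'
from m import *
st();dots()
E
```

```text
t 20.32 r 0.1283 phi 145.44 h -34.02 z 0.1338 Ftool [ 0.49 -0.27  1.  ] M [ 0.065 -0.039 -0.001] grip 0.0126 J [-0.62  0.21  0.56  2.15 -0.15  0.81  1.01]
dot 209.2 79.34065580368042
```

Request:
apply_moves:
  rows:
    - [-0.0028,0.0531,0.0005,0,0,0.0667]
    - [-0.0028,0.0531,0.0005,0,0,0.0667]

```text
clock: 20.62
tcp_pos: [0.4642, 0.0079, 0.1337]
orientation: [1.076, 2.952, -0.0]
contact_force: [-0.2, 0.1, -1.0]
grip_width: 0.0128
gripper_force: 89.0
```

Request:
apply_moves:
  rows:
    - [-0.0028,0.0531,0.0005,0,0,0.0667]
    - [-0.0028,0.0531,0.0005,0,0,0.0667]

```text
clock: 20.88
tcp_pos: [0.4732, 0.0176, 0.1336]
orientation: [-1.228, -2.891, 0.001]
contact_force: [-0.2, -0.2, -1.1]
grip_width: 0.0125
gripper_force: 89.0
```

Request:
apply_moves:
  rows:
    - [-0.0028,0.0531,0.0005,0,0,0.0667]
    - [-0.0028,0.0531,0.0005,0,0,0.0667]

```text
clock: 21.12
tcp_pos: [0.4832, 0.0262, 0.1334]
orientation: [-1.378, -2.823, 0.001]
contact_force: [-0.3, 0.4, -2.3]
grip_width: 0.0128
gripper_force: 89.0
```

Request:
apply_moves:
  rows:
    - [-0.0028,0.0531,0.0005,0,0,0.0667]
    - [-0.0028,0.0531,0.0005,0,0,0.0667]

```text
clock: 21.38
tcp_pos: [0.4941, 0.0338, 0.1333]
orientation: [-1.524, -2.747, 0.001]
contact_force: [0.7, -0.3, -1.6]
grip_width: 0.013
gripper_force: 89.0
```

Request:
apply_moves:
  rows:
    - [-0.0028,0.0531,0.0005,0,0,0.0667]
    - [-0.0028,0.0531,0.0005,0,0,0.0667]

```text
clock: 21.62
tcp_pos: [0.5057, 0.0402, 0.1331]
orientation: [-1.666, -2.664, 0.001]
contact_force: [-0.7, 0.2, -1.7]
grip_width: 0.0128
gripper_force: 89.0
```

```bash
python3 - <<'E'
from m import *
st();dots()
E
```

```text
t 21.62 r 0.1285 phi 115.82 h -64.04 z 0.1331 Ftool [ 0.43 -0.53  1.71] M [ 0.023  0.04  -0.009] grip 0.0128 J [-0.72  0.32  0.63  2.05 -0.25  0.85  0.51]
dot 179.6 38.27441215515137
```

Request:
apply_moves:
  rows:
    - [0.04,0,0,0,0,0]
    - [0.09,0,0,0,0,0]
    - [0.124,0,0,0,0,0]
    - [0.124,0,0,0,0,0]

```text
clock: 22.18
tcp_pos: [0.4922, 0.0695, 0.1332]
orientation: [-1.669, -2.661, -0.0]
contact_force: [-0.1, -0.1, -1.6]
grip_width: 0.0126
gripper_force: 89.1
```

Request:
apply_moves:
  rows:
    - [-0.011,-0.1186,0,0,0,-0.1189]
    - [-0.044,-0.2331,0,0,0,-0.2378]
    - [-0.0964,-0.3371,0,0,0,-0.3544]
    - [-0.0964,-0.3371,0,0,0,-0.3544]

```text
clock: 22.68
tcp_pos: [0.4257, 0.0083, 0.1332]
orientation: [-0.88, -3.015, -0.0]
contact_force: [0.6, 0.6, -1.3]
grip_width: 0.0129
gripper_force: 89.0
```

Request:
apply_moves:
  rows:
    - [-0.011,-0.1186,0,0,0,-0.1189]
    - [-0.044,-0.2331,0,0,0,-0.2378]
    - [-0.0964,-0.3371,0,0,0,-0.3544]
    - [-0.0964,-0.3371,0,0,0,-0.3544]
    - [-0.0964,-0.3371,0,0,0,-0.3544]

```text
clock: 23.3
tcp_pos: [0.4029, -0.0733, 0.1333]
orientation: [0.019, 3.141, 0.0]
contact_force: [0.2, 0.6, -1.1]
grip_width: 0.0128
gripper_force: 89.0
```

```bash
python3 - <<'E'
from m import *
dots(.1905)
F=prof(179.5,np.array([.5617,-.0755,.1761]));st()
E
```

```text
dot 179.6 79.95865678787231
tcp [ 0.4028 -0.0731  0.1332] F [-0.76 -0.31 -0.71] M [-0.024  0.017  0.015]
polar r 0.15895891955743094 phi 179.13146286936774
top 0.07 [-1.   -0.01] 45 47 49 52 53 53 59 67 89 115 141 168 187 205 209 209 189 164 134 102 85 70 66 66 63 60 56 51 49
top 0.085 [-1.   -0.01] 73 74 75 75 75 74 77 80 99 118 145 171 190 209 211 212 190 167 136 104 87 71 69 67 68 68 67 66 66
top 0.1 [-1.   -0.01] 71 72 72 72 73 74 78 84 102 120 146 171 191 209 213 214 191 167 134 103 86 72 72 71 73 75 75 75 76
top 0.11 [-1.   -0.01] 72 74 74 74 72 71 73 81 101 123 150 175 195 211 217 216 199 176 142 111 87 69 65 63 65 66 66 65 64
side 0.09 [-0.07 -1.  ] 68 66 63 61 59 66 76 91 108 123 138 150 161 169 176 173 166 149 129 110 91 85 82 85 91 92 91 85 78
side 0.1 [-0.07 -1.  ] 62 59 56 55 61 68 83 98 113 127 139 151 161 171 177 181 171 159 137 114 96 80 76 71 71 70 68 66 66
side 0.11 [-0.07 -1.  ] 54 52 54 58 66 78 90 104 117 129 140 149 157 163 166 164 155 140 122 104 89 79 73 71 68 66 65 65 64
t 23.45 r 0.1591 phi 179.1 h -0.51 z 0.1332 Ftool [0.56 0.14 1.87] M [0.024 0.004 0.021] grip 0.0128 J [-0.48  0.12  0.56  2.25 -0.09  0.79  1.7 ]
```

Request:
apply_moves:
  rows:
    - [-0.03,0,0,0,0,0]
    - [-0.06,0,0,0,0,0]
    - [-0.08,0,0,0,0,0]
    - [-0.08,0,0,0,0,0]

```text
clock: 23.95
tcp_pos: [0.4228, -0.0741, 0.1332]
orientation: [0.014, 3.142, -0.001]
contact_force: [-0.4, 0.5, -1.2]
grip_width: 0.0126
gripper_force: 89.0
```

Request:
apply_moves:
  rows:
    - [-0.014,0,0,0,0,0]
    - [-0.026,0,0,0,0,0]
    - [-0.026,0,0,0,0,0]

```text
clock: 24.32
tcp_pos: [0.4291, -0.0741, 0.1333]
orientation: [0.014, 3.141, 0.0]
contact_force: [0.7, 1.3, -1.5]
grip_width: 0.0127
gripper_force: 89.0
```

```bash
python3 - <<'E'
from m import *
st();dots(.1905)
E
```

```text
t 24.32 r 0.1326 phi 179.38 h -0.51 z 0.1333 Ftool [-0.68  1.28  1.48] M [-0.271 -0.036 -0.079] grip 0.0127 J [-0.47  0.17  0.55  2.2  -0.13  0.8   1.73]
dot 179.6 79.74984073638916
```

In the hole again; seat a little deeper and step on.

Request:
apply_moves:
  rows:
    - [-0.01,0,0,0,0,0]
    - [-0.02,0,0,0,0,0]
    - [-0.02,0,0,0,0,0]

```text
clock: 24.75
tcp_pos: [0.434, -0.0741, 0.1332]
orientation: [0.014, 3.141, -0.0]
contact_force: [0.2, 0.6, -0.7]
grip_width: 0.0128
gripper_force: 89.0
```

Request:
apply_moves:
  rows:
    - [-0.0028,0.0531,0.0005,0,0,0.0667]
    - [-0.0028,0.0531,0.0005,0,0,0.0667]

```text
clock: 25.0
tcp_pos: [0.4349, -0.0608, 0.1332]
orientation: [0.176, 3.136, -0.0]
contact_force: [-0.1, -0.4, -0.3]
grip_width: 0.0131
gripper_force: 89.0
```

Request:
apply_moves:
  rows:
    - [-0.0028,0.0531,0.0005,0,0,0.0667]
    - [-0.0028,0.0531,0.0005,0,0,0.0667]

```text
clock: 25.25
tcp_pos: [0.437, -0.048, 0.133]
orientation: [0.338, 3.123, -0.0]
contact_force: [1.5, -0.4, -1.8]
grip_width: 0.0129
gripper_force: 89.0
```

Request:
apply_moves:
  rows:
    - [-0.0028,0.0531,0.0005,0,0,0.0667]
    - [-0.0028,0.0531,0.0005,0,0,0.0667]

```text
clock: 25.5
tcp_pos: [0.4404, -0.0353, 0.1329]
orientation: [0.499, 3.101, -0.0]
contact_force: [-0.4, -0.7, -0.8]
grip_width: 0.0128
gripper_force: 89.0
```

Request:
apply_moves:
  rows:
    - [-0.0028,0.0531,0.0005,0,0,0.0667]
    - [-0.0028,0.0531,0.0005,0,0,0.0667]

```text
clock: 25.75
tcp_pos: [0.4452, -0.023, 0.1327]
orientation: [0.66, 3.071, -0.0]
contact_force: [-0.0, 0.3, -2.1]
grip_width: 0.0128
gripper_force: 89.0
```

```bash
python3 - <<'E'
from m import *
st();dots(.1905)
E
```

```text
t 25.75 r 0.1278 phi 155.74 h -24.27 z 0.1327 Ftool [0.14 0.31 2.14] M [0.053 0.046 0.04 ] grip 0.0128 J [-0.61  0.2   0.59  2.18 -0.15  0.8   1.23]
dot 161.1 82.26188135147095
```

Request:
apply_moves:
  rows:
    - [-0.0028,0.0531,0.0005,0,0,0.0667]
    - [-0.0028,0.0531,0.0005,0,0,0.0667]

```text
clock: 26.05
tcp_pos: [0.451, -0.0117, 0.1325]
orientation: [-0.822, -3.032, 0.001]
contact_force: [-0.1, -3.1, -1.1]
grip_width: 0.0126
gripper_force: 89.1
```

Request:
apply_moves:
  rows:
    - [-0.0028,0.0531,0.0005,0,0,0.0667]
    - [-0.0028,0.0531,0.0005,0,0,0.0667]

```text
clock: 26.3
tcp_pos: [0.457, -0.0022, 0.132]
orientation: [-0.983, -2.981, 0.004]
contact_force: [-4.3, -6.6, -0.1]
grip_width: 0.0129
gripper_force: 89.4
```

Request:
apply_moves:
  rows:
    - [-0.0028,0.0531,0.0005,0,0,0.0667]
    - [-0.0028,0.0531,0.0005,0,0,0.0667]

```text
clock: 26.55
tcp_pos: [0.4643, 0.007, 0.1314]
orientation: [-1.139, -2.923, 0.007]
contact_force: [-5.5, -9.1, -1.0]
grip_width: 0.0128
gripper_force: 89.5
```

```bash
python3 - <<'E'
from m import *
st();dots(.1905)
E
```

```text
t 26.55 r 0.1276 phi 139.74 h -42.58 z 0.1314 Ftool [ -2.12 -10.44   1.04] M [ 2.014 -0.318  0.803] grip 0.0128 J [-0.69  0.25  0.63  2.14 -0.19  0.82  0.89]
dot 154.3 76.27050828933716
```

```bash
cat >> m.py <<'E'
def barline(phi,N=N,z=.175,rs=np.arange(.046,.095,.004)):
    f=r.grab_frame("top");im=f["pixels"].astype(np.float32).mean(2);u=np.array([np.cos(np.radians(phi)),np.sin(np.radians(phi)),0]);w=np.array([-u[1],u[0],0]);C=np.array([N[0],N[1],z])
    k=np.arange(-.016,.0161,.0005);o=[]
    for rr in rs:
        P=proj(f,C+rr*u+k[:,None]*w).astype(np.float32);p=cv2.remap(im,P[:,0][None],P[:,1][None],1)[0]
        G=np.gradient(p);i,j=G.argmax(),G.argmin();o.append((rr,(k[i]+k[j])/2*1000,abs(k[i]-k[j])*1000))
    o=np.array(o);print(np.round(o[:,1],1),np.round(o[:,2],1))
    g=(o[:,2]>7)&(o[:,2]<13)
    if g.sum()>3:
        a=np.polyfit(o[g,0],o[g,1]/1000,1);print("bar heading",phi-180+np.degrees(np.arctan(a[0])),"lateral at r=.038 mm",1000*np.polyval(a,.038),"at .1276",1000*np.polyval(a,.1276),"at 0",1000*a[1])
E
python3 - <<'E'
from m import *
barline(145);barline(150);dots(.1905);st()
E
```

```text
[-5.  -3.5  3.   1.  -5.5 -1.5  5.   3.3 10.8 13.   9.8  6.3  0. ] [21.  17.  12.   6.   8.  13.   4.  13.5  6.5  5.  12.5 15.5 32. ]
[  7.8  -7.   -1.5  -4.2 -10.2  -7.7  -1.7   1.3   3.5   6.    3.5   4.5
  11.8] [13.5 13.  13.   5.5  7.5 12.5  4.5  5.5  4.   5.  16.  13.   6.5]
dot 154.3 77.18750143051147
t 26.75 r 0.1276 phi 139.81 h -42.53 z 0.1315 Ftool [-1.39 -8.88  0.73] M [ 1.963 -0.365  0.721] grip 0.0131 J [-0.69  0.25  0.63  2.14 -0.2   0.82  0.89]
```

Request:
apply_moves:
  rows:
    - [-0.0028,0.0531,0.0005,0,0,0.0667]
    - [-0.0028,0.0531,0.0005,0,0,0.0667]
    - [-0.0028,0.0531,0.0005,0,0,0.0667]
  newtons: 120

```text
clock: 27.12
tcp_pos: [0.473, 0.0163, 0.1312]
orientation: [-1.289, -2.859, 0.007]
contact_force: [-6.7, -6.0, 0.5]
grip_width: 0.012
gripper_force: 119.6
```

```bash
python3 - <<'E'
from m import *
st();dots(.1905)
f=r.grab_frame("top");x=f["pixels"].astype(int)
d=x[...,0]-x[...,1]
print("R-G rows 188..208, cols 268..298")
for v in range(190,206):print(v,*[f"{i:3d}" for i in d[v,266:292]])
E
```

```text
t 27.12 r 0.1277 phi 134.01 h -48.52 z 0.1312 Ftool [-0.04 -8.96 -0.48] M [ 2.06  -0.141  0.813] grip 0.012 J [-0.71  0.27  0.64  2.12 -0.22  0.83  0.79]
dot 148.6 78.67317819595337
R-G rows 188..208, cols 268..298
190  34  35  35  36  35  34  36  36  36  36  25   6  -4  -4  -5  -3  -4  -1  11  21  20  21  28  34  36  37
191  36  34  36  35  35  34  35  33  34  34  33  23   9   2  -1   0   5  16  25  22  21  25  34  37  36  36
192  35  35  34  35  35  34  34  34  35  37  36  35  30  23  20  20  27  35  33  29  26  29  37  37  35  36
193  36  34  35  35  34  36  35  36  36  35  36  36  37  36  36  36  37  35  32  28  28  35  38  34  36  36
194  35  35  35  34  36  35  35  36  35  36  36  36  37  36  35  36  34  31  27  29  36  37  36  35  36  36
195  35  35  34  33  34  33  34  34  35  34  34  35  35  32  31  30  33  35  34  36  37  36  35  35  35  36
196  36  34  34  33  33  34  33  33  35  35  34  35  36  37  34  35  36  36  35  34  35  35  34  34  34  35
197  33  35  34  33  33  33  34  35  33  35  34  36  35  36  35  36  35  36  36  34  35  35  35  36  35  34
198  32  37  35  34  33  37  49  56  45  34  35  35  35  34  36  35  35  35  35  36  35  34  36  36  36  36
199  17  36  37  34  35  50  90 117  85  44  35  35  36  34  35  35  34  36  35  36  35  36  36  37  36  37
200   3  20  35  35  36  56 113 146 104  52  36  36  36  34  35  36  35  35  35  35  36  37  38  32  31  34
201  -3   2  20  32  36  50  87 103  70  41  34  35  35  35  35  36  35  37  37  36  36  34  32  26  24  23
202  -2  -4   1  14  28  36  43  43  38  34  35  35  36  36  36  37  36  35  32  26  25  24  25  20  16   8
203  -1  -4  -4  -1   6  20  32  34  35  36  35  34  36  36  35  32  28  25  24  22  21  20  19  12   7   0
204  -1  -4  -2  -3  -1   3  13  27  33  33  27  25  26  25  26  25  23  23  22  24  20  16  11   5   0  -2
205  -3  -2  -2  -2  -2  -3   0  10  19  19  17  19  20  22  21  23  21  19  17  14   8   6   1   0  -1  -2
```

Request:
apply_moves:
  rows:
    - [-0.0028,0.0531,0,0,0,0.0667]
    - [-0.011,0.1056,0,0,0,0.1333]
    - [-0.0249,0.1578,0,0,0,0.2]
    - [-0.0249,0.1578,0,0,0,0.2]
    - [-0.0249,0.1578,0,0,0,0.2]

```text
clock: 27.85
tcp_pos: [0.505, 0.0396, 0.1306]
orientation: [-1.716, -2.621, 0.009]
contact_force: [-12.1, 0.4, 1.4]
grip_width: 0.0119
gripper_force: 119.8
```

```bash
python3 - <<'E'
from m import *
st();dots(.189)
E
```

```text
t 27.85 r 0.1284 phi 116.24 h -66.43 z 0.1306 Ftool [  5.19 -10.94  -1.24] M [2.282 0.517 0.893] grip 0.0119 J [-0.76  0.34  0.69  2.05 -0.29  0.86  0.51]
dot 130.8 43.09277296066284
```

Request:
apply_moves:
  rows:
    - [-0.0028,-0.0533,0,0,0,-0.0667]
    - [-0.0112,-0.1065,0,0,0,-0.1333]
    - [-0.0112,-0.1065,0,0,0,-0.1333]
    - [-0.0112,-0.1065,0,0,0,-0.1333]

```text
clock: 28.4
tcp_pos: [0.4873, 0.0278, 0.1324]
orientation: [1.44, 2.792, 0.0]
contact_force: [-0.7, -2.0, -0.6]
grip_width: 0.0121
gripper_force: 119.0
```

```bash
python3 - <<'E'
from m import *
st();dots(.189)
E
```

```text
t 28.4 r 0.1273 phi 125.78 h -54.58 z 0.1324 Ftool [-1.24 -1.71  0.62] M [ 0.399 -0.066  0.11 ] grip 0.0121 J [-0.73  0.29  0.66  2.09 -0.24  0.83  0.68]
dot 130.9 82.8517279624939
```

Request:
apply_moves:
  rows:
    - [0.04,0,0,0,0,0]
    - [0.09,0,0,0,0,0]
    - [0.124,0,0,0,0,0]
    - [0.124,0,0,0,0,0]

```text
clock: 28.95
tcp_pos: [0.4687, 0.0546, 0.1323]
orientation: [-1.436, -2.794, -0.001]
contact_force: [0.1, -0.4, -0.7]
grip_width: 0.0121
gripper_force: 119.1
```

Request:
apply_moves:
  rows:
    - [-0.011,-0.1186,0,0,0,-0.1189]
    - [-0.044,-0.2331,0,0,0,-0.2378]
    - [-0.1,-0.3427,0,0,0,-0.3622]
    - [-0.1,-0.3427,0,0,0,-0.3622]

```text
clock: 29.45
tcp_pos: [0.4128, -0.0186, 0.1323]
orientation: [-0.602, -3.083, -0.001]
contact_force: [0.2, -0.5, -2.0]
grip_width: 0.0121
gripper_force: 119.1
```

Request:
apply_moves:
  rows:
    - [-0.011,-0.1186,0,0,0,-0.1189]
    - [-0.044,-0.2331,0,0,0,-0.2378]
    - [-0.1,-0.3427,0,0,0,-0.3622]
    - [-0.1,-0.3427,0,0,0,-0.3622]
    - [-0.1,-0.3427,0,0,0,-0.3622]

```text
clock: 30.08
tcp_pos: [0.4054, -0.1049, 0.1322]
orientation: [-0.287, 3.128, 0.0]
contact_force: [0.1, 0.2, -1.5]
grip_width: 0.0118
gripper_force: 119.1
```

```bash
python3 - <<'E'
from m import *
dots(.189)
F=prof(190.9,np.array([.5617,-.0755,.1750]));st()
E
```

```text
dot 131.4 81.30761766433716
tcp [ 0.4053 -0.1046  0.1322] F [-1.24 -0.3  -1.45] M [ 0.007  0.006 -0.005]
polar r 0.15912103692996837 phi 190.53509409767875
top 0.07 [-0.98  0.18] 41 41 40 38 39 42 50 69 91 119 148 174 199 214 226 218 209 175 140 107 74 63 50 45 43 43 44 44 45
top 0.085 [-0.98  0.18] 73 73 73 72 71 70 68 77 92 117 147 171 196 211 219 214 197 170 140 112 89 77 74 73 74 74 73 73 72
top 0.1 [-0.98  0.18] 69 67 67 66 65 65 69 74 82 89 94 98 99 98 95 90 84 80 80 84 91 98 97 95 91 85 80 75 73
top 0.11 [-0.98  0.18] 72 74 77 82 88 92 96 99 101 102 103 104 104 106 107 109 109 110 111 113 114 116 118 120 122 124 121 118 115
side 0.09 [-0.17 -0.99] 66 65 66 68 73 79 91 103 115 127 138 148 157 164 167 167 157 143 127 108 94 85 80 78 76 75 74 74 74
side 0.1 [-0.17 -0.99] 64 66 68 70 75 81 91 101 115 127 138 148 158 167 173 176 166 155 133 112 98 83 79 76 75 74 74 75 74
side 0.11 [-0.17 -0.99] 67 68 69 71 73 80 90 102 114 126 138 149 161 169 176 175 168 155 134 114 97 85 80 76 76 76 76 76 74
t 30.23 r 0.1593 phi 190.49 h 10.66 z 0.1322 Ftool [-0.43 -0.01  0.74] M [0.027 0.013 0.002] grip 0.0119 J [-0.44  0.15  0.6   2.24 -0.12  0.79  2.  ]
```

Request:
apply_moves:
  rows:
    - [-0.03,0,0,0,0,0]
    - [-0.06,0,0,0,0,0]
    - [-0.08,0,0,0,0,0]
    - [-0.08,0,0,0,0,0]

```text
clock: 30.72
tcp_pos: [0.425, -0.1018, 0.1322]
orientation: [0.292, -3.128, 0.001]
contact_force: [0.8, 0.4, -0.9]
grip_width: 0.0122
gripper_force: 119.1
```

Request:
apply_moves:
  rows:
    - [-0.014,0,0,0,0,0]
    - [-0.026,0,0,0,0,0]
    - [-0.026,0,0,0,0,0]

```text
clock: 31.1
tcp_pos: [0.4312, -0.1006, 0.1322]
orientation: [-0.292, 3.128, -0.0]
contact_force: [-0.2, 0.9, -1.0]
grip_width: 0.0121
gripper_force: 119.1
```

```bash
python3 - <<'E'
from m import *
st();dots(.189)
E
```

```text
t 31.1 r 0.1329 phi 190.9 h 10.65 z 0.1322 Ftool [0.06 0.9  1.  ] M [-0.064 -0.031 -0.021] grip 0.0121 J [-0.43  0.19  0.59  2.18 -0.15  0.8   2.01]
dot 131.3 82.00178909301758
```

Request:
apply_moves:
  rows:
    - [-0.01,0,0,0,0,0]
    - [-0.02,0,0,0,0,0]
    - [-0.02,0,0,0,0,0]

```text
clock: 31.52
tcp_pos: [0.4362, -0.0996, 0.1323]
orientation: [-0.292, 3.128, -0.0]
contact_force: [0.1, 1.1, -1.3]
grip_width: 0.0123
gripper_force: 119.1
```

Request:
apply_moves:
  rows:
    - [-0.0038,0.0623,0,0,0,0.0778]
    - [-0.0152,0.1236,0,0,0,0.1556]
    - [-0.0339,0.1831,0.0005,0,0,0.2333]
    - [-0.0598,0.2398,0.0008,0,0,0.3111]
    - [-0.0598,0.2398,0.0008,0,0,0.3111]

```text
clock: 32.15
tcp_pos: [0.4377, -0.0412, 0.1316]
orientation: [-0.484, -3.102, 0.005]
contact_force: [-5.8, -11.6, 2.5]
grip_width: 0.0119
gripper_force: 120.2
```

```bash
python3 - <<'E'
from m import *
st();dots(.1885)
E
```

```text
t 32.15 r 0.1286 phi 164.55 h -17.75 z 0.1316 Ftool [  2.04 -12.83  -2.48] M [2.567 0.1   1.133] grip 0.0119 J [-0.62  0.2   0.65  2.19 -0.16  0.8   1.39]
dot 120.8 77.81787109375
```

Request:
apply_moves:
  rows:
    - [-0.001,0.029,0,0,0,0.0361]
    - [-0.0033,0.058,0,0,0,0.0722]
    - [-0.0033,0.058,0,0,0,0.0722]

```text
clock: 32.58
tcp_pos: [0.4419, -0.0282, 0.1313]
orientation: [-0.66, -3.067, 0.006]
contact_force: [-7.4, -10.5, 2.7]
grip_width: 0.0121
gripper_force: 120.4
```

```bash
python3 - <<'E'
from m import *
st();dots(.1885)
E
```

```text
t 32.58 r 0.1288 phi 158.48 h -24.27 z 0.1313 Ftool [  2.41 -12.65  -2.63] M [2.692 0.084 1.191] grip 0.0121 J [-0.66  0.21  0.66  2.19 -0.17  0.8   1.26]
dot 116.1 83.28873538970947
```

Request:
apply_moves:
  rows:
    - [-0.0003,0.018,0,0,0,0.0222]
    - [-0.0003,0.018,0,0,0,0.0222]

```text
clock: 32.88
tcp_pos: [0.4434, -0.0243, 0.1313]
orientation: [-0.713, -3.055, 0.006]
contact_force: [-7.9, -11.3, 2.6]
grip_width: 0.012
gripper_force: 120.5
```

Request:
apply_moves:
  rows:
    - [-0.0028,-0.0533,0,0,0,-0.0667]
    - [-0.0112,-0.1065,0,0,0,-0.1333]
    - [-0.0112,-0.1065,0,0,0,-0.1333]
    - [-0.0112,-0.1065,0,0,0,-0.1333]

```text
clock: 33.38
tcp_pos: [0.4374, -0.0459, 0.132]
orientation: [-0.383, -3.118, 0.001]
contact_force: [-0.5, -3.4, -1.0]
grip_width: 0.0123
gripper_force: 119.4
```

```bash
python3 - <<'E'
from m import *
st();dots(.1885)
E
```

```text
t 33.38 r 0.1278 phi 166.59 h -14.02 z 0.132 Ftool [-0.31 -3.38  1.01] M [0.877 0.094 0.388] grip 0.0123 J [-0.6   0.19  0.64  2.19 -0.16  0.8   1.47]
dot 115.4 81.3352861404419
```

Request:
apply_moves:
  rows:
    - [-0.0007,-0.0267,0,0,0,-0.0333]
    - [0.04,-0.0288,0,0,0,-0.0333]
    - [0.08,-0.031,0,0,0,-0.0333]
    - [0.13,-0.0335,0,0,0,-0.0333]
    - [0.13,-0.0335,0,0,0,-0.0333]

```text
clock: 34.05
tcp_pos: [0.4026, -0.0452, 0.1319]
orientation: [-0.296, -3.127, -0.002]
contact_force: [0.5, 0.2, -0.8]
grip_width: 0.0117
gripper_force: 119.3
```

```bash
python3 - <<'E'
from m import *
st();dots(.1885)
s=r.get_obs();p0=np.array(s["tcp_pos"]);h0=-11.
for p,h in(([.42,.02,.215],0),([.4723,.2335,.18],19.5),([.4723,.2335,.06],19.5)):
    p=np.array(p);print(plan(p,h,1,p0,tool(h0,1)));p0,h0=p,h
E
```

```text
t 34.05 r 0.162 phi 169.22 h -10.81 z 0.1319 Ftool [-0.41  0.29  0.79] M [-0.025 -0.038 -0.054] grip 0.0117 J [-0.62  0.12  0.63  2.26 -0.1   0.78  1.46]
dot 115.3 81.5286455154419
[-0.0148  0.2692 -0.3314  0.      0.     -0.1222]
[-0.2092  0.854   0.14    0.      0.     -0.2167]
[0.   0.   0.48 0.   0.   0.  ]
```

Request:
apply_moves:
  rows:
    - [0,0,-0.15,0,0,0]
    - [0,0.03,-0.33,0,0,0]
    - [-0.01,0.15,-0.3314,0,0,-0.061]
    - [-0.0148,0.2692,-0.3314,0,0,-0.1222]
    - [-0.0148,0.2692,-0.3314,0,0,-0.1222]

```text
clock: 34.72
tcp_pos: [0.421, 0.0216, 0.2151]
orientation: [-0.011, 3.141, 0.0]
contact_force: [0.2, -0.3, -1.4]
grip_width: 0.0124
gripper_force: 119.3
```

Request:
apply_moves:
  rows:
    - [-0.05,0.2,0.03,0,0,-0.054]
    - [-0.1,0.4,0.06,0,0,-0.108]
    - [-0.15,0.62,0.1,0,0,-0.16]
    - [-0.2092,0.854,0.14,0,0,-0.2167]
    - [-0.2092,0.854,0.14,0,0,-0.2167]

```text
clock: 35.35
tcp_pos: [0.4718, 0.2376, 0.1787]
orientation: [0.546, -3.093, 0.0]
contact_force: [-0.5, -0.7, -2.1]
grip_width: 0.012
gripper_force: 119.3
```

```bash
python3 - <<'E'
from m import *
st()
print(plan([.4723,.2335,.07],19.5,1))
f,g=measure()
E
```

```text
t 35.35 r 0.3258 phi 106.01 h 20.02 z 0.1787 Ftool [ 0.66 -0.49  2.11] M [0.039 0.019 0.011] grip 0.012 J [-0.92  0.27  0.4   1.95 -0.12  0.95  1.46]
[ 3.600e-03 -1.610e-02  4.347e-01 -1.000e-04 -4.000e-04  5.700e-03]
tcp [0.472  0.2324 0.1793] F [-0.1  -1.53 -1.41] M [-0.041 -0.021  0.013] 0.011801947996598831 J [-0.91  0.26  0.4   1.95 -0.12  0.95  1.46]
heading 19.60166510270888
[117.5, 180.4, 31.5, 82.0] 0.74
[178.9, 112.2, 62.3, 15.0] 0.57
bar dir: heading 20.612814473009006 pitch -0.3565443040068581
axis point near tcp [0.47095963 0.23585685 0.21672861] [-0.00103974  0.0034251   0.03738254]
bar_tip [0.578  0.2809 0.2058] [1.432  1.0825]
bar [0.4763 0.2339 0.2257] [2.962  2.3063]
nut_middle [ 0.563  -0.0735  0.1706] [1.3579 1.3927]
nut_hole [ 0.5501 -0.0371  0.1718] [1.7361 1.7202]
```

Request:
apply_moves:
  rows:
    - [0,0.002,0.15,0,0,0]
    - [0,0.002,0.3,0,0,0]
    - [0,0.002,0.436,0,0,0]
    - [0,0.002,0.436,0,0,0]

```text
clock: 36.45
tcp_pos: [0.4699, 0.2325, 0.069]
orientation: [0.535, -3.091, 0.004]
contact_force: [-0.4, -0.7, -0.9]
grip_width: 0.0118
gripper_force: 119.3
```

```bash
python3 - <<'E'
from m import *
st();s=r.get_obs();print(s["tcp_pos"],plan([.4722,.2335,.012],19.5,1))
E
```

```text
t 36.45 r 0.3214 phi 106.6 h 19.65 z 0.069 Ftool [ 0.58 -0.58  0.87] M [ 0.002  0.038 -0.008] grip 0.0118 J [-0.86  0.42  0.35  2.04 -0.21  0.72  1.54]
[0.46991466 0.23247831 0.0689856 ] [-0.0111  0.0011  0.2279 -0.001  -0.0032  0.0017]
```

Request:
apply_moves:
  rows:
    - [-0.005,0.001,0.08,0,0,0]
    - [-0.005,0.001,0.16,0,0,0]
    - [-0.005,0.001,0.228,0,0,0]
    - [-0.005,0.001,0.228,0,0,0]

```text
clock: 36.95
tcp_pos: [0.4726, 0.2341, 0.0137]
orientation: [0.536, -3.095, 0.001]
contact_force: [-0.3, -0.6, -1.2]
grip_width: 0.012
gripper_force: 119.3
```

```bash
python3 - <<'E'
from m import *
st();s=r.get_obs();print(s["tcp_pos"],plan([.4722,.2335,.002],19.5,1))
E
```

```text
t 36.95 r 0.3222 phi 106.05 h 19.64 z 0.0137 Ftool [ 0.46 -0.46  1.23] M [ 0.01   0.02  -0.026] grip 0.012 J [-0.82  0.51  0.31  2.06 -0.27  0.6   1.58]
[0.4726092  0.23410853 0.01371654] [ 0.0023 -0.0017  0.0469 -0.0001 -0.0006  0.0016]
```

Request:
apply_moves:
  rows:
    - [0.001,-0.0017,0.024,0,0,0]
    - [0.001,-0.0017,0.036,0,0,0]
    - [0.001,-0.0017,0.036,0,0,0]

```text
clock: 37.33
tcp_pos: [0.4728, 0.2338, 0.005]
orientation: [-0.536, 3.095, 0.0]
contact_force: [-0.1, 0.1, -1.3]
grip_width: 0.0118
gripper_force: 119.3
```

Request:
apply_moves:
  rows:
    - [0,0,0.006,0,0,0]
    - [0,0,0.01,0,0,0]
    - [0,0,0.01,0,0,0]

```text
clock: 37.7
tcp_pos: [0.4727, 0.2337, 0.0024]
orientation: [0.536, -3.095, 0.0]
contact_force: [-0.0, 0.2, -1.8]
grip_width: 0.0122
gripper_force: 119.3
```

```bash
python3 - <<'E'
from m import *
st();s=r.get_obs();print(s["tcp_pos"])
E
```

```text
t 37.7 r 0.3218 phi 106.05 h 19.65 z 0.0024 Ftool [-0.07  0.22  1.75] M [ 0.031  0.024 -0.019] grip 0.0122 J [-0.81  0.53  0.3   2.07 -0.28  0.58  1.59]
[0.47272102 0.23370759 0.00236067]
```

Request:
apply_moves:
  rows:
    - [0,0,0.004,0,0,0]
    - [0,0,0.006,0,0,0]
    - [0,0,0.006,0,0,0]

```text
clock: 38.08
tcp_pos: [0.4729, 0.2338, 0.0018]
orientation: [-0.536, 3.096, 0.001]
contact_force: [-2.8, -1.2, 10.1]
grip_width: 0.0121
gripper_force: 120.8
```

Request:
apply_moves:
  rows:
    - [0,0,0.004,0,0,0]
    - [0,0,0.004,0,0,0]

```text
clock: 38.33
tcp_pos: [0.4729, 0.2339, 0.0016]
orientation: [0.535, -3.096, -0.002]
contact_force: [-6.1, -2.2, 20.8]
grip_width: 0.0119
gripper_force: 122.6
```

Request:
apply_moves:
  rows:
    - [0,0,0.004,0,0,0]
    - [0,0,0.004,0,0,0]

```text
clock: 38.58
tcp_pos: [0.4729, 0.2339, 0.0015]
orientation: [0.535, -3.096, -0.003]
contact_force: [-9.3, -4.6, 32.0]
grip_width: 0.0121
gripper_force: 124.1
```

Request:
apply_moves:
  rows:
    - [0,0,-0.011,0,0,0]
    - [0,0,-0.011,0,0,0]
  newtons: 60

```text
clock: 38.83
tcp_pos: [0.473, 0.2339, 0.0019]
orientation: [-0.536, 3.095, 0.001]
contact_force: [-1.0, 0.7, 3.8]
grip_width: 0.012
gripper_force: 120.0
```

Request:
apply_moves:
  rows:
    - [0,0,0,0,0,0]
    - [0,0,0,0,0,0]
    - [0,0,0,0,0,0]
    - [0,0,0,0,0,0]
  claw: 0.6

```text
clock: 39.33
tcp_pos: [0.4727, 0.2337, 0.0015]
orientation: [0.536, -3.095, 0.0]
contact_force: [-0.3, 0.2, -0.3]
grip_width: 0.0511
gripper_force: 0.0
```

```bash
python3 - <<'E'
from m import *
st();f=r.grab_frame("top");g=r.grab_frame("side")
for t in("bar","bar_tip"):
    print(t,[np.round(r.landmark_of(x,t)[0]["point"],1) for x in(f,g)])
E
```

```text
t 39.33 r 0.3218 phi 106.05 h 19.64 z 0.0015 Ftool [0.25 0.26 0.28] M [-0.015  0.001  0.046] grip 0.0511 J [-0.81  0.53  0.3   2.07 -0.28  0.58  1.59]
bar [array([155.8, 228.4]), array([209.2, 173.7])]
bar_tip [array([138.6, 190.1]), array([244.3, 168.7])]
```

Bar released in the rest; rise clear and check.

Request:
apply_moves:
  rows:
    - [0,0,-0.08,0,0,0]
    - [0,0,-0.25,0,0,0]
    - [0,0,-0.5,0,0,0]
    - [0,0,-0.75,0,0,0]
    - [0,0,-0.75,0,0,0]

```text
clock: 40.25
tcp_pos: [0.4759, 0.2353, 0.1942]
orientation: [-0.534, 3.087, 0.008]
contact_force: [-0.3, 0.6, -1.5]
grip_width: 0.0516
gripper_force: 0.0
```

Request:
apply_moves:
  rows:
    - [0.3,0,0,0,0,0]
    - [0.3,0.25,0,0,0,0]
    - [0.3,0.4,0,0,0,0]
    - [0.3,0.4,0,0,0,0]

```text
clock: 40.75
tcp_pos: [0.3665, 0.3053, 0.1885]
orientation: [0.545, -3.093, -0.0]
contact_force: [0.2, -0.8, 0.4]
grip_width: 0.0511
gripper_force: 0.0
```

```bash
python3 - <<'E'
from m import *
dots(.1885)
f,g=measure()
for t in "mug glass timer tin".split():
    print(t,[np.round(r.landmark_of(x,t)[0]["point"],1) for x in(f,g) if r.landmark_of(x,t)])
F0,M0=pickle.load(open("d0.pkl","rb"))
o=r.outline_of(f,"bar")[0]["pixels"];a=M0["bar","top"];print("IoU top",(o&a).sum()/(o|a).sum())
o=r.outline_of(g,"bar")[0]["pixels"];a=M0["bar","side"];print("IoU side",(o&a).sum()/(o|a).sum())
E
```

```text
dot 115.3 81.23242282867432
tcp [0.3686 0.3014 0.1885] F [ 0.39 -1.01  0.45] M [-0.012 -0.015  0.026] 0.051279285683165456 J [-1.12  0.16  0.34  2.04 -0.06  0.95  1.17]
heading 19.586294313295596
[143.5, 192.2, 22.1, 61.4] 0.57
[181.1, 168.2, 62.1, 17.8] 0.64
bar dir: heading 19.394260612288132 pitch 0.40063735469970524
axis point near tcp [0.40295611 0.20698614 0.04327149] [ 0.03433042 -0.09445866 -0.14526946]
bar_tip [0.5792 0.2861 0.0209] [1.8589 1.5316]
bar [0.469  0.2316 0.051 ] [0.8153 0.6934]
nut_middle [ 0.56   -0.0799  0.1781] [0.8362 0.8607]
nut_hole [ 0.5516 -0.0359  0.1689] [2.1879 2.1676]
mug [array([359., 239.]), array([221. , 321.7])]
glass [array([161.4, 156.3]), array([272.9, 185.8])]
timer [array([336.5, 146.8]), array([339.1, 285.9])]
tin [array([226.8, 139.4]), array([305.4, 211.2])]
IoU top 0.6179104477611941
IoU side 0.84375
```

```bash
python3 -c "
from bench import r
print(r.hand_in())"
```

```text
the job is handed in; nothing more can be done
None
```

The nut bit on the seal about 181° from where it started, and I tightened it about 43° beyond that (an eighth of a turn is 45°, measured from the red dot to within a few degrees). The bar is back in its rest, the other things on the worktop look unmoved in the camera images, and I handed the job in at about 41 s; the hand-in returned no verdict.

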